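Pry open the router's controller box and work its reset slide

TASK

Draw the pry tool out from under the low shelf by its blade, lay it on the rubber mat, let go and take it again by its handle; then lever the controller box's stiff cover up with the blade in the pry gap (no part of the robot may touch the box until the cover stands some 20 degrees open) and swing it open past upright. Lay the tool back flat on the mat, and push the red reset slide inside the box all the way to its end for a moment and let it spring back. Leave the cover open and everything else where it is.

Things in the scene. Friction and masses are not known exactly. Their poses are not given: they have to be found in the camera images.
- tool_handle (a point): Loose pry tool, 180 mm long, 0.12 kg (balance point 33 mm ahead of the centre of the handle): orange handle with black bands (100 x 26 mm, 20 mm thick), flat steel blade (28 mm wide, 3 mm thick) sticking out 80 mm from its front end at mid-thickness. This point: handle centre, 10 mm above its support. x axis: along the tool to the blade; z: up. At the start it lies flat, the handle hidden under the low shelf
- tool_blade (a point): point on the blade's centre line, 95 mm ahead of the handle's centre, 35 mm behind the tip; the blade can be pinched here across its 28 mm width. At the start about 60 mm of blade sticks out of the shelf's mouth towards the robot, 10 mm above the table
- tool_tip (a point): middle of the blade's square front edge, 130 mm ahead of the handle's centre
- shelf: low wooden riser shelf, 150 mm deep (its x), 170 mm wide (its y), top at 45 mm, fixed; clear opening 146 mm wide and 36 mm high, open at its front (-x of the shelf, towards the robot) and its back. Origin: centre of its footprint on the table
- mouth (a point): middle of the shelf's front edge, at table height
- mat: flat black rubber mat, 130 mm (x) by 240 mm (y), 2 mm thick, fixed. Origin: centre of its underside. This is where the tool is laid, both half-way and at the end
- ebox: fixed grey controller box, 170 mm (x) by 140 mm (y), walls 5 mm, with a blue cover on top, 6 mm thick, flush with the sides, its underside 77 mm above the table. The cover's hinge is along the box's +y upper edge, the pry gap on its -y side. Inside, above a floor at 30 mm: the slide, and a heat sink in the (+x, +y) corner (x 46 to 74, y 32 to 58, top at 50 mm). Origin: centre of its underside
- gap (a point): middle of the pry gap, on the outer face of the box's -y wall, 74 mm above the table. The gap is 110 mm long (x) and 6 mm high, between the wall's rim (71 mm up) and the cover's underside (77 mm); behind the wall the space is free for 50 mm. Axes as the box: y points into the box
- hinge (a point): middle of the hinge line, which runs along the box's x, at the level of the cover's underside
- cover_lip (a point): middle of the lower edge of the cover's free side, 140 mm from the hinge line; moves with the cover
- cover (a joint): cover angle: 0 shut, 1.57 upright, 1.9 at its stop. The hinge is stiff: it needs some 4 to 6 N at the free edge to move, and stays where it is left
- slide_knob (a point): centre of the red knob of the spring-return slide inside the box: 24 mm (x) by 18 mm (y), 32 mm high, its top at 66 mm above the table; moves with it. Seen only when the cover is open
- slide (a joint): slide position: 0 at rest, 0.035 m at its end stop; it moves along the box's +x, against a spring of 1.4 N at rest and 4.5 N at the end, which sends it back when let go
- clamp_a_mid (a point): dark hardwood slotted hold-down clamp, 150 x 40 x 18 mm, loose, leave alone; its centre
- clamp_b_mid (a point): second such clamp; its centre
- blank: brass blank with two holes, 110 x 80 x 4 mm, loose, leave alone; origin under its centre
- driver: cordless screwdriver lying on its side, black and orange, 170 mm long, 42 mm high, loose, leave alone; origin under its barrel
- jar: jar, 64 mm across, 80 mm high, leave alone; origin under its centre
- oil: bottle with red cap, 52 mm across, 130 mm high, leave alone; origin under its centre
- can: can, 66 mm across, 110 mm high, leave alone; origin under its centre
Mind the look-alikes: they are no part of the job. What is meant by the part that bears tool_handle is not yellow, and is the larger of those in its own colour.

How it is judged (in metres and radians):
On the way, in this order (a step that is already met when the one before it is completed fails the run):
1. the tool lies flat with its handle's centre over the mat, and is let go of (x of tool_handle in the frame of mat between -0.065 and 0.065 m and y of tool_handle in the frame of mat between -0.12 and 0.12 m and height (world z) of tool_handle below 0.018 m and angle between tool_handle's own z axis and vertical below 0.2 rad and contact force between the fingers and anything else below 0.2 N), for 0.15 s.
2. the cover is pried up past 0.3 rad by the tool: only the tool touches it, not the robot (value of joint cover above 0.3 rad and distance between tool_tip and cover_lip below 0.12 m and contact force between the fingers and ebox below 0.3 N), for 0.05 s.
3. the cover is swung open past 1.45 rad (value of joint cover above 1.45 rad), for 0.1 s.
4. the slide is pushed to its end (past 31 mm of 35) (value of joint slide above 0.031 m), for 0.1 s.
At the end, for the whole second after the job is handed in: The cover stands open past 1.45 rad, the slide is back within 4 mm of its rest, and the tool lies flat (within 0.2 rad) with its handle's centre over the mat, let go (value of joint cover above 1.45 rad and value of joint slide below 0.004 m and x of tool_handle in the frame of mat between -0.065 and 0.065 m and y of tool_handle in the frame of mat between -0.12 and 0.12 m and height (world z) of tool_handle below 0.018 m and angle between tool_handle's own z axis and vertical below 0.2 rad); the robot touches nothing.
It fails at once if the robot itself touches the controller box or its cover while the cover is less than 0.3 rad open (value of joint cover below 0.3 rad and contact force between any of the fingers, the arm and ebox above 1 N).
It fails at once if a bystander is shifted by more than 30 mm (distance of any of clamp_a_mid, clamp_b_mid, blank, driver, jar, oil, can from where it was at the start of the episode above 0.03 m).
It also fails if it takes over 70 s, if anything falls off the work surface, if the arm or the gripper's body presses on something with over 40 N, if the wrist force passes 120 N, or if a joint passes its speed limit or range.

ROBOT

A 7-joint arm with a two-finger parallel gripper is mounted at the origin on the work surface. World frame = base frame: x ahead of the robot, y to its left, z up, the work surface at z = 0. Lengths are in m, angles in degrees, forces in N, time in s.
With the tool pointing down it reaches from about 0.425 to 0.875 m from the base axis. Payload 8.4 kg.
Tool frame: the origin (TCP) lies between the finger pads; the fingertips stand 8 mm ahead of it and the grasp point (between the pads) lies 11 mm behind it; z points along the fingers, y is the direction in which the jaws open and shut (so a half turn about z gives the same grasp; the last joint's range is limited). The gripper opens to 87 mm and grips with 3 to 60 N. Pads are 19 mm wide; open, the fingers measure 117 mm over their backs; the gripper's body (75 mm by 190 mm) begins 51 mm behind the grasp point.
Start: joints at [67.082, 19.091, 2.286, 83.961, -0.768, 76.965, -3.352], TCP at [0.193, -0.621, 0.231] pointing down, gripper open.
Joint ranges: [-147.57, 147.57], [-21.85, 119.76], [-74.77, 79.35], [14.55, 137.4], [-85.83, 265.84], [4.83, 119.75], [-152.11, 152.11]. Speed limits (degrees/s): [127.2, 127.2, 159.86, 159.86, 180, 180, 180].

INTERFACE

Orientations are given as a 3x3 rotation matrix whose columns are the frame's x, y, z axes.
In Python, from station import get_obs, camera, job_done gives the robot as it stands.
- The arm moves only by the tool jog_arm, never from a script. Its argument "plan" is text: rows parted by semicolons, each of 7 numbers parted by spaces: the closure, from 0 (fully open) to 1 (shut), then the shift along the tool's x, y, z in m, then the turn, a rotation vector about the tool's x, y, z in rad. In form: jaw tx ty tz rx ry rz; .... A call has 1 to 5 rows; each row is the pose to reach, as a shift and turn from the pose commanded when the call began, along the tool's axes at that moment; what a row does not reach only later rows make up. A row lasts 1/10 s, in which the tool goes at most 50 mm and 8.59 degrees, less where a joint would pass 70% of its speed; a pose out of reach is approached as far as the arm can. A call with a gripper value outside its range is refused whole. The fingers move at their own pace and stop on an object; "squeeze" is the grip in N (left out, the last holds). Time passes only in rows, so rows that repeat a pose let the fingers close. It gives the time, the measured TCP pose, the force and the opening at its end, in the units of the state.
- get_obs(): the state, without advancing time (a new reading comes with each control period).
- camera(name): name is "side" or "top" or "wrist"; returns a dict with "frame" (420x560x3 uint8, red, green, blue), "depth" (420x560 float32, m along the optical axis (not along the pixel's ray), 0 where there is no reading), "K" (3x3 intrinsics, pixels), "dist" ([k1, k2, p1, p2, k3] as OpenCV has them; the pictures are not rectified), "R" (3x3) and "t" (3): a world point X has camera coordinates R X + t; the wrist camera has in their place "tool_from_camera" (4x4, takes a point from camera to tool coordinates, whose origin is the TCP and whose axes are the flange's). Camera axes: x right, y down, z forward; pixel columns grow to the right and rows downward; lengths in m; the calibration is good to about 2 mm. A picture is of the moment at which its call begins: read the wrist's pose just before it.
- job_done(): hands the job in, once; it reports no verdict.
The state is a dict: "time": time; "joints": joint angles; "joint_velocities": joint speeds; "joint_efforts": joint torques, N m; "ee_pos": TCP position; "tool_rot": TCP orientation; "wrist_force": force on the tool from outside, world axes, zero at the start; "moment": the same for the moment, N m; "opening": finger opening in m.
Only numpy, scipy, OpenCV 4.12 (cv2) and the standard library are available. Lean on these libraries where they do the work, as an engineer would, in place of code of your own. Each camera call takes 0.05 s, during which the arm holds its last target. There are 200 camera calls.

## Working session

There is one attempt and no reset: what is moved stays moved. The work goes in short steps, Python scripts to look and compute and a tool call to move; the robot and the scene stay as the last step left them, time stands still between calls to the robot, and variables do not carry over. Pictures are saved under pics/ and viewed, about 8 in all and at most 12, crops included, and the job is handed in when it is done.

Besides the shell and the picture viewer there is one more tool, called after "Emit:" by a JSON object that holds its "fn" and its "kwargs". jog_arm: Moves the arm, as the interface text tells. Its arguments: {"type":"object","properties":{"plan":{"type":"string"},"squeeze":{"type":"number"}},"required":["plan"]}

```bash
ls; mkdir -p pics
cat > h.py <<'E'
import numpy as np, cv2
from station import get_obs, camera
np.set_printoptions(precision=4,suppress=True)
def grab(n):
    o=get_obs(); c=camera(n)
    if 'R' not in c:
        T=np.array(c['tool_from_camera']); Rt=np.array(o['tool_rot']); 
        Rw=Rt@T[:3,:3]; tw=Rt@T[:3,3]+np.array(o['ee_pos'])
        c['R']=Rw.T; c['t']=-Rw.T@tw
    np.savez('last_%s.npz'%n,**{k:np.array(v) for k,v in c.items()})
    return c
def load(n): return dict(np.load('last_%s.npz'%n))
def px(c,u,v,d=None,z=None):
    p=cv2.undistortPoints(np.array([[[u,v]]],float),c['K'],c['dist'])[0,0]
    r=np.array([p[0],p[1],1.])
    R=np.array(c['R']);t=np.array(c['t']); C=-R.T@t; w=R.T@r
    if z is not None: return C+w*(z-C[2])/w[2]
    if d is None: 
        D=c['depth'][int(v)-1:int(v)+2,int(u)-1:int(u)+2]; d=np.median(D)
    return C+w*d
def proj(c,X): 
    return cv2.projectPoints(np.array(X,float).reshape(-1,1,3),cv2.Rodrigues(np.array(c['R']))[0],np.array(c['t']),c['K'],c['dist'])[0][:,0]
def cloud(c):
    h,w=c['depth'].shape; uv=np.stack(np.meshgrid(np.arange(w),np.arange(h)),-1).reshape(-1,1,2).astype(float)
    p=cv2.undistortPoints(uv,c['K'],c['dist'])[:,0]; d=c['depth'].reshape(-1,1)
    X=np.hstack([p*d,d]); X=(X-c['t'])@c['R']; X[d[:,0]==0]=np.nan
    return X.reshape(h,w,3)
def save(c,name,crop=None,s=1):
    f=np.array(c['frame'])[...,::-1]
    if crop: u0,v0,u1,v1=crop; f=f[v0:v1,u0:u1]
    cv2.imwrite('pics/'+name,cv2.resize(f,None,fx=s,fy=s,interpolation=cv2.INTER_CUBIC))
E
python3 - <<'E'
from h import *
a=grab('top');b=grab('side');save(a,'top.png',s=1.4);save(b,'side.png',s=1.4)
print(get_obs())
for c in(a,b):print(-c['R'].T@c['t'],c['R'][2])
E
```

```text
pics
{'time': 0.1, 'joints': array([67.0812, 19.1276,  2.284 , 84.0068, -0.7665, 76.9647, -3.3514]), 'joint_velocities': array([-0.016 , -0.1076, -0.0088, -0.0678, -0.0032, -0.0408, -0.0163]), 'joint_efforts': array([  0.004 , -65.7811,   1.3399, -40.4703,  -0.0597,   0.0411,
        -0.    ]), 'ee_pos': array([ 0.1924, -0.6204,  0.2297]), 'tool_rot': array([[ 0.9551,  0.2963, -0.0005],
       [ 0.2963, -0.9551,  0.0014],
       [-0.0001, -0.0015, -1.    ]]), 'wrist_force': array([-0.2728,  0.3424, -0.6119]), 'moment': array([-0.0245,  0.0681, -0.0498]), 'opening': 0.08722495672150045}
[ 0.3457 -0.0141  1.1654] [ 0.1409  0.0032 -0.99  ]
[ 0.464  -0.938   0.8722] [ 0.0405  0.7653 -0.6424]
```

View pics/top.png

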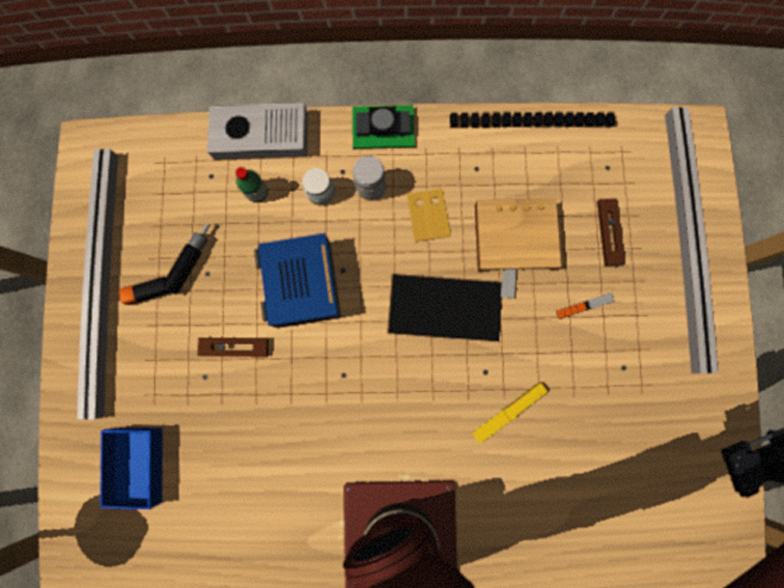

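View pics/side.png

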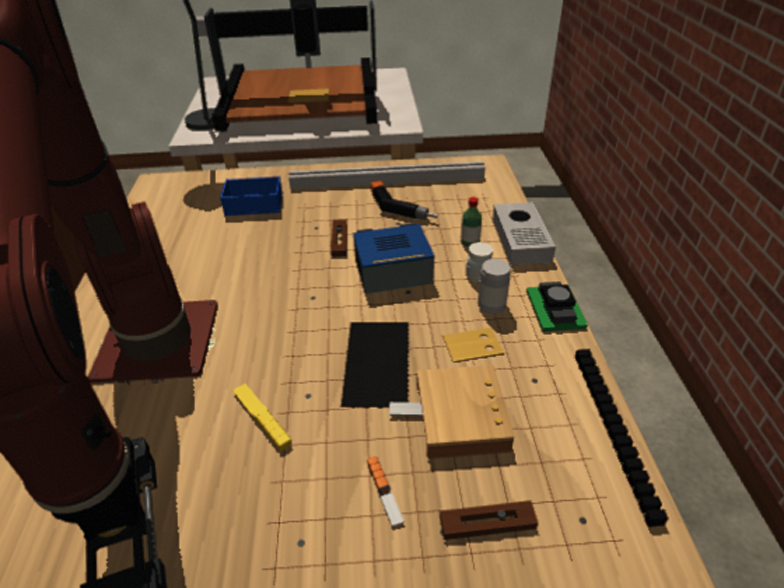

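Top view: shelf at (518,235), blade stub at (510,284), mat (445,307), box (297,280) with the pry-gap side to the right at (335,270). The look-alikes are a yellow bar at (512,412) and a small orange tool at (585,305). I'll crop closer next.

Run:
```python
from h import *
a=load('top');b=load('side')
f=np.vstack([np.hstack([cv2.resize(a['frame'][150:250,170:260],None,fx=4,fy=4),cv2.resize(a['frame'][135:235,325:415],None,fx=4,fy=4)])])
cv2.imwrite('pics/crop.png',f[...,::-1])
X=cloud(a)
# box top cloud
m=(abs(X[...,2]-.083)<.006)&(X[...,1]>.05)&(X[...,1]<.45)&(X[...,0]<.66)&(X[...,0]>.3)
P=X[m][:,:2].astype(np.float32);print('box',len(P),cv2.minAreaRect(P),np.median(X[m][:,2]),cv2.boxPoints(cv2.minAreaRect(P)))
m=(abs(X[...,2]-.045)<.006)&(X[...,1]>-.45)&(X[...,1]<-.1)&(X[...,0]<.8)&(X[...,0]>.4)
P=X[m][:,:2].astype(np.float32);print('shelf',len(P),cv2.boxPoints(cv2.minAreaRect(P)),cv2.minAreaRect(P))
h=cv2.cvtColor(a['frame'],cv2.COLOR_RGB2GRAY);m=((h<40)&(X[...,0]>.3)&(X[...,0]<.6)&(X[...,1]>-.28)&(X[...,1]<.04)&(X[...,2]<.012)).astype(np.uint8)
n,l,s,c=cv2.connectedComponentsWithStats(m);k=1+np.argmax(s[1:,4]);P=X[l==k][:,:2].astype(np.float32)
print('mat',cv2.minAreaRect(P),cv2.boxPoints(cv2.minAreaRect(P)))
```

```text
box 2950 ((0.5325801968574524, 0.2004542350769043), (0.1682273894548416, 0.15208888053894043), 8.008877754211426) 0.08270555924268025 [[0.4387 0.264 ]
 [0.4599 0.1134]
 [0.6265 0.1369]
 [0.6053 0.2875]]
shelf 2784 [[ 0.5508 -0.1798]
 [ 0.5513 -0.3515]
 [ 0.705  -0.3511]
 [ 0.7045 -0.1794]] ((0.627899169921875, -0.2654533088207245), (0.1536627560853958, 0.1717027872800827), 0.1576429158449173)
mat ((0.4780038893222809, -0.10912426561117172), (0.2350219190120697, 0.12459322065114975), 84.37248229980469) [[ 0.4045 -0.22  ]
 [ 0.5285 -0.2322]
 [ 0.5515  0.0017]
 [ 0.4275  0.0139]]
```

View pics/crop.png

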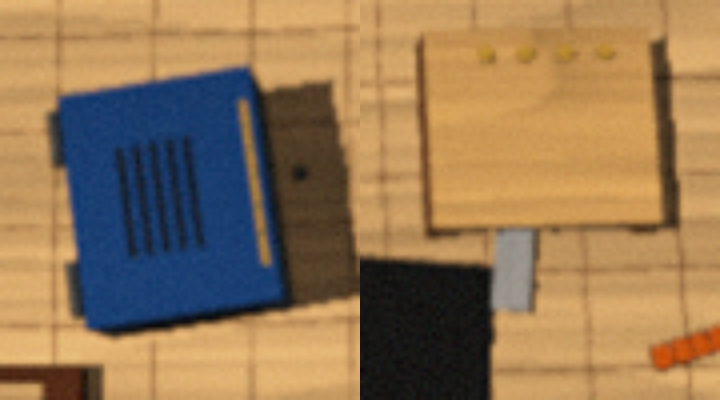

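Run:
```python
from h import *
a=load('top');b=load('side')
f=lambda x,y:(325+(x-360)/4-.4,135+y/4-.4)
for n,p in dict(tipL=(492,308),tipR=(531,310),mL=(497,232),mR=(536,232)).items(): u=f(*p);print(n,px(a,*u,z=.0115),px(a,*u))
# side blade
for p in [(390,403),(390,416),(421,403),(421,418)]:print(px(b,p[0]/1.4,p[1]/1.4,z=.0115),px(b,p[0]/1.4,p[1]/1.4))
X=cloud(b)
m=(abs(X[...,2]-.083)<.006)&(X[...,1]>.05)&(X[...,1]<.45)&(X[...,0]<.66)&(X[...,0]>.3)
P=X[m][:,:2].astype(np.float32);r=cv2.minAreaRect(P);print('box',len(P),r,np.median(X[m][:,2]),cv2.boxPoints(r))
```

```text
tipL [ 0.4971 -0.2275  0.0115] [ 0.4982 -0.2291  0.003 ]
tipR [ 0.495  -0.2568  0.0115] [ 0.4966 -0.2595 -0.0014]
mL [ 0.5547 -0.2341  0.0115] [ 0.5546 -0.234   0.0117]
mR [ 0.5541 -0.2637  0.0115] [ 0.5545 -0.2641  0.0094]
[ 0.4977 -0.2285  0.0115] [ 0.4981 -0.2212  0.0027]
[ 0.4955 -0.2593  0.0115] [ 0.4958 -0.2519  0.0021]
[ 0.5565 -0.2337  0.0115] [ 0.5563 -0.2353  0.0135]
[ 0.5525 -0.269   0.0115] [ 0.5538 -0.2591 -0.0013]
box 1330 ((0.5333499312400818, 0.19939878582954407), (0.1727808713912964, 0.15296699106693268), 8.412874221801758) 0.08408831927168495 [[0.4367 0.2624]
 [0.4591 0.1111]
 [0.63   0.1364]
 [0.6076 0.2877]]
```

```bash
cat >> h.py <<'E'
from scipy.spatial.transform import Rotation as Ro
def down(yaw,pitch=0,axis=None):
    """x axis at yaw (deg), z down"""
    c,s=np.cos(np.radians(yaw)),np.sin(np.radians(yaw))
    return np.array([[c,s,0],[s,-c,0],[0,0,-1.]])
def go(p,R,o=None):
    o=o or get_obs(); R0=np.array(o['tool_rot'])
    d=R0.T@(np.array(p)-o['ee_pos']); r=Ro.from_matrix(R0.T@R).as_rotvec()
    print('go',np.round(d,4),np.round(r,4),'rows',max(np.linalg.norm(d)/.05,np.linalg.norm(r)/.15).round(1))
def state():
    o=get_obs();print(round(o['time'],2),'p',np.array(o['ee_pos']),'F',np.array(o['wrist_force']),'op',round(o['opening'],4),'J',np.array(o['joints']));print(np.array(o['tool_rot']).tolist())
E
python3 -c "
from h import *
go([.50,-.246,.15],down(-6.5))"
```

```text
go [ 0.4047 -0.2664  0.0801] [-0.0014  0.0004  0.4143] rows 9.8
```

Emit:
{"fn": "jog_arm", "kwargs": {"plan": "0 0.4047 -0.2664 0.0801 0 0 0.4143;0 0.4047 -0.2664 0.0801 0 0 0.4143;0 0.4047 -0.2664 0.0801 0 0 0.4143;0 0.4047 -0.2664 0.0801 0 0 0.4143;0 0.4047 -0.2664 0.0801 0 0 0.4143"}}

```text
time: 0.6
ee_pos: [0.3491, -0.4295, 0.1895]
tool_rot: [[0.994, -0.114, -0.0], [-0.114, -0.994, 0.0], [-0.0, -0.0, -1.0]]
wrist_force: [1.4, -0.0, 1.2]
opening: 0.0871
```

```bash
python3 -c "
from h import *
state();go([.50,-.246,.15],down(-6.5))"
```

```text
0.6 p [ 0.3491 -0.4295  0.1895] F [ 1.3571 -0.0482  1.2324] op 0.0871 J [ 49.1098   9.6311  -3.1489 100.5922   0.5664  69.8101 -50.7086]
[[0.9935359269260093, -0.11351775624114648, -0.00028447363818009204], [-0.11351771185790858, -0.9935359585796891, 0.00016764153014301792], [-0.00030166507915457347, -0.00013426508655174987, -0.9999999454855318]]
go [ 0.1291 -0.1995  0.0395] [-0.0001  0.0003 -0.0003] rows 4.8
```

Emit:
{"fn": "jog_arm", "kwargs": {"plan": "0 0.1291 -0.1995 0.0395 0 0 0.15;0 0.1291 -0.1995 0.0395 0 0 -0.3;0 0.1291 -0.1995 0.0395 0 0 -0.45;0 0.1291 -0.1995 0.0395 0 0 -0.6;0 0.1291 -0.1995 0.0395 0 0 -0.75"}}

```text
time: 1.1
ee_pos: [0.5001, -0.2455, 0.1501]
tool_rot: [[0.937, 0.35, -0.0], [0.35, -0.937, 0.0], [0.0, -0.0, -1.0]]
wrist_force: [1.4, -0.9, 0.1]
opening: 0.087
```

```bash
python3 -c "
from h import *
state()
c=grab('wrist');save(c,'w1.png',s=1.3)
for n,X in dict(tip=[.4965,-.242,.0115],pin=[.531,-.2462,.0115],gr=get_obs()['ee_pos']).items(): print(n,proj(c,X)*1.3)
go([.50,-.246,.15],down(173.5))"
```

```text
1.1 p [ 0.5001 -0.2455  0.1501] F [ 1.358  -0.8525  0.115 ] op 0.087 J [ 34.9989  12.5746 -15.2528 102.2451   3.582   65.6651 -50.8939]
[[0.9367394322079946, 0.3500274659039297, -9.622638617465822e-05], [0.3500274752370136, -0.9367393453846842, 0.00040667859003710413], [5.220963431402169e-05, -0.00041463375052648045, -0.9999999126764997]]
tip [[350.7925 253.7694]]
pin [[376.9311 204.9467]]
gr [[341.1446 337.1317]]
go [-0.0072  0.0062 -0.0011] [ 0.0024 -0.0058 -2.6528] rows 17.7
```

View pics/w1.png

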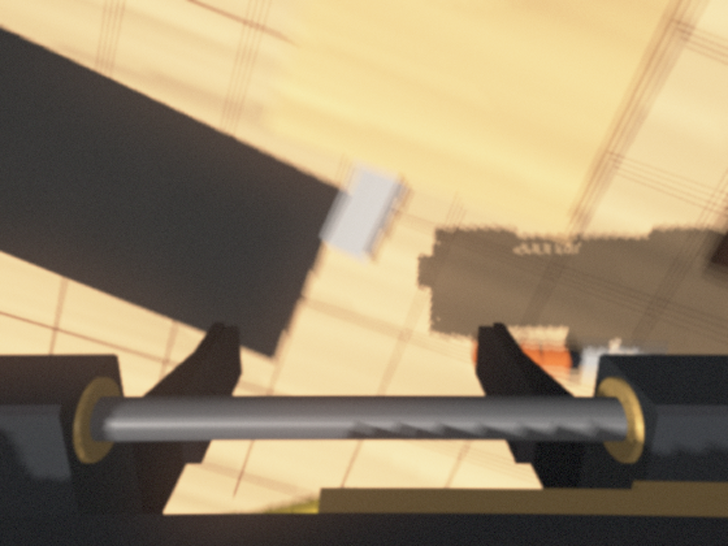

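The wrist view shows the blade with its tip corners at (320,237)/(367,260) and the mouth side at (357,162)/(408,180).

```bash
python3 -c "
from h import *
c=load('wrist')
for p in [(320,237),(367,260),(357,162),(408,180)]: print(px(c,p[0]/1.3,p[1]/1.3,z=.0115),px(c,p[0]/1.3,p[1]/1.3))
go([.525,-.244,.10],down(173.5))"
```

```text
[ 0.5    -0.2204  0.0115] [ 0.4977 -0.2205  0.0028]
[ 0.4962 -0.253   0.0115] [ 0.4964 -0.2529  0.0119]
[ 0.5507 -0.2259  0.0115] [ 0.5538 -0.2249  0.0459]
[ 0.5515 -0.2582  0.0115] [ 0.5544 -0.2534  0.0454]
go [0.0166 0.0137 0.049 ] [ 0.0024 -0.0058 -2.6528] rows 17.7
```

Emit:
{"fn": "jog_arm", "kwargs": {"plan": "0 0.0166 0.0137 0.02 0 0 -0.15;0 0.0166 0.0137 0.02 0 0 -0.3;0 0.0166 0.0137 0.02 0 0 -0.45;0 0.0166 0.0137 0.02 0 0 -0.6;0 0.0166 0.0137 0.02 0 0 -0.75"}}

```text
time: 1.65
ee_pos: [0.519, -0.2551, 0.1301]
tool_rot: [[0.448, 0.894, -0.001], [0.894, -0.448, 0.0], [0.0, -0.001, -1.0]]
wrist_force: [-0.6, 0.1, 0.6]
opening: 0.0873
```

Emit:
{"fn": "jog_arm", "kwargs": {"plan": "0 0 0 0 0 0 -0.15;0 0 0 0 0 0 -0.3;0 0 0 0 0 0 -0.45;0 0 0 0 0 0 -0.6;0 0 0 0 0 0 -0.75"}}

```text
time: 2.15
ee_pos: [0.5189, -0.2552, 0.1302]
tool_rot: [[-0.281, 0.96, -0.001], [0.96, 0.281, 0.0], [0.0, -0.001, -1.0]]
wrist_force: [-0.3, -0.7, -0.8]
opening: 0.087
```

Emit:
{"fn": "jog_arm", "kwargs": {"plan": "0 0 0 0 0 0 -0.15;0 0 0 0 0 0 -0.3;0 0 0 0 0 0 -0.45;0 0 0 0 0 0 -0.6;0 0 0 0 0 0 -0.75"}}

```text
time: 2.65
ee_pos: [0.519, -0.2552, 0.1302]
tool_rot: [[-0.86, 0.51, -0.001], [0.51, 0.86, 0.0], [0.001, -0.0, -1.0]]
wrist_force: [0.2, 0.2, 0.1]
opening: 0.0867
```

Emit:
{"fn": "jog_arm", "kwargs": {"plan": "0 0 0 0 0 0 -0.15;0 0 0 0 0 0 -0.3;0 0 0 0 0 0 -0.4;0 0 0 0 0 0 -0.4;0 0 0 0 0 0 -0.4"}}

```text
time: 3.15
ee_pos: [0.5191, -0.2551, 0.1303]
tool_rot: [[-0.99, 0.144, -0.0], [0.144, 0.99, 0.0], [0.0, 0.0, -1.0]]
wrist_force: [0.4, -0.1, -0.8]
opening: 0.0871
```

```bash
python3 -c "
from h import *
state();go([.531,-.2425,.011],down(174))
c=grab('wrist');save(c,'w2.png',s=1.0)"
```

```text
3.15 p [ 0.5191 -0.2551  0.1303] F [ 0.3902 -0.1276 -0.7977] op 0.0871 J [ 52.2757  18.984  -36.4387  99.6395  12.2542  65.4225  93.8955]
[[-0.9895462083970389, 0.14421558711956495, -0.0004072822158046972], [0.1442154541858539, 0.9895462535317654, 0.000338961966576889], [0.0004519081898007265, 0.0002766821390828827, -0.9999998596129811]]
go [-0.01    0.0142  0.1193] [ 0.0003 -0.0004 -0.04  ] rows 2.4
```

View pics/w2.png

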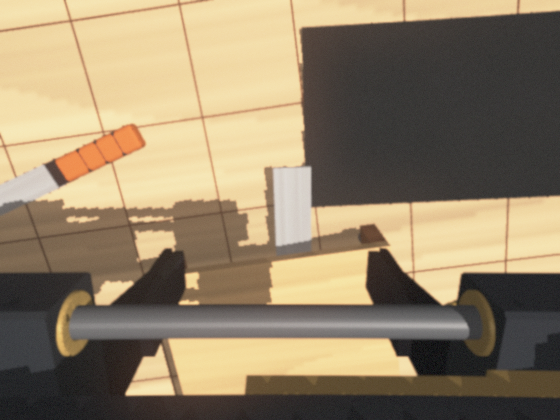

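Blade tip edge at (273..311, 167), and the mouth cuts it at about (293,243). I'll measure these and also redo the mat corners.

```bash
python3 -c "
from h import *
c=load('wrist')
for p in [(273,167),(311,167),(276,246),(311,242)]: print(px(c,*p,z=.0115),px(c,*p))
for p in [(303,30),(311,206)]: print('mat',px(c,*p,z=.002))
go([.531,-.2425,.011],down(174))"
```

```text
[ 0.4911 -0.2535  0.0115] [ 0.4933 -0.2539  0.0006]
[ 0.4951 -0.2256  0.0115] [ 0.4971 -0.225   0.0026]
[ 0.5544 -0.2604  0.0115] [ 0.5542 -0.2604  0.0119]
[ 0.5549 -0.2326  0.0115] [ 0.5597 -0.2321  0.0006]
mat [ 0.4016 -0.2195  0.002 ]
mat [ 0.5284 -0.2286  0.002 ]
go [-0.0099  0.0141  0.1194] [ 0.0002 -0.0004 -0.0396] rows 2.4
```

Emit:
{"fn": "jog_arm", "kwargs": {"plan": "0 -0.007 0.0128 0.05 0 0 -0.03;0 -0.007 0.0128 0.09 0 0 -0.03;0 -0.007 0.0128 0.117 0 0 -0.03;0 -0.007 0.0128 0.117 0 0 -0.03;0 -0.007 0.0128 0.117 0 0 -0.03", "squeeze": 50}}

```text
time: 3.7
ee_pos: [0.528, -0.2431, 0.0131]
tool_rot: [[-0.994, 0.113, -0.001], [0.113, 0.994, 0.0], [0.001, 0.0, -1.0]]
wrist_force: [-0.3, 0.2, -0.2]
opening: 0.0867
```

Emit:
{"fn": "jog_arm", "kwargs": {"plan": "0.8 0 0 0 0 0 0;0.8 0 0 0 0 0 0;0.8 0 0 0 0 0 0;0.8 0 0 0 0 0 0;0.8 0 0 0 0 0 0"}}

```text
time: 4.2
ee_pos: [0.5282, -0.2434, 0.0137]
tool_rot: [[-0.994, 0.111, 0.0], [0.111, 0.994, -0.0], [-0.0, -0.0, -1.0]]
wrist_force: [0.4, 0.7, -0.9]
opening: 0.055
```

```bash
python3 -c "
from h import *
state()"
```

```text
4.2 p [ 0.5282 -0.2434  0.0137] F [ 0.4195  0.661  -0.8886] op 0.055 J [ 48.4683  27.3389 -34.3155 104.5502  18.7145  53.8107  89.5602]
[[-0.993825059247299, 0.11095821980972469, 0.00015833117001060656], [0.1109582048547261, 0.9938250684648886, -0.00010033033663568901], [-0.00016848596142186046, -8.2142660354256e-05, -0.9999999824325319]]
```

Emit:
{"fn": "jog_arm", "kwargs": {"plan": "0.9 0 0 0 0 0 0;0.9 0 0 0 0 0 0;0.9 0 0 0 0 0 0;0.9 0 0 0 0 0 0;0.9 0 0 0 0 0 0"}}

```text
time: 4.7
ee_pos: [0.5281, -0.2433, 0.0135]
tool_rot: [[-0.994, 0.111, -0.0], [0.111, 0.994, 0.0], [0.0, 0.0, -1.0]]
wrist_force: [0.5, -0.1, 0.0]
opening: 0.0265
```

Emit:
{"fn": "jog_arm", "kwargs": {"plan": "0.9 0.0 0 -0.004 0 0 0;0.9 0.03 0 -0.006 0 0 0;0.9 0.06 0 -0.006 0 0 0;0.9 0.09 0 -0.006 0 0 0;0.9 0.12 0 -0.006 0 0 0"}}

```text
time: 5.2
ee_pos: [0.4076, -0.2298, 0.0196]
tool_rot: [[-0.994, 0.111, -0.0], [0.111, 0.994, -0.0], [0.0, -0.0, -1.0]]
wrist_force: [0.4, -1.4, -1.8]
opening: 0.0261
```

```bash
python3 -c "
from h import *
state();a=grab('side');save(a,'s2.png',(200,200,420,400),3)"
```

```text
5.2 p [ 0.4076 -0.2298  0.0196] F [ 0.4386 -1.4294 -1.8453] op 0.0261 J [ 58.1159  15.0936 -37.2362 119.5952  12.0741  48.9324  97.4901]
[[-0.9938590853394956, 0.11065292646610597, -0.00021989230896578028], [0.11065294289321456, 0.993859105778076, -6.396150222229742e-05], [0.00021146444615428997, -8.790045120229744e-05, -0.999999973778149]]
```

View pics/s2.png

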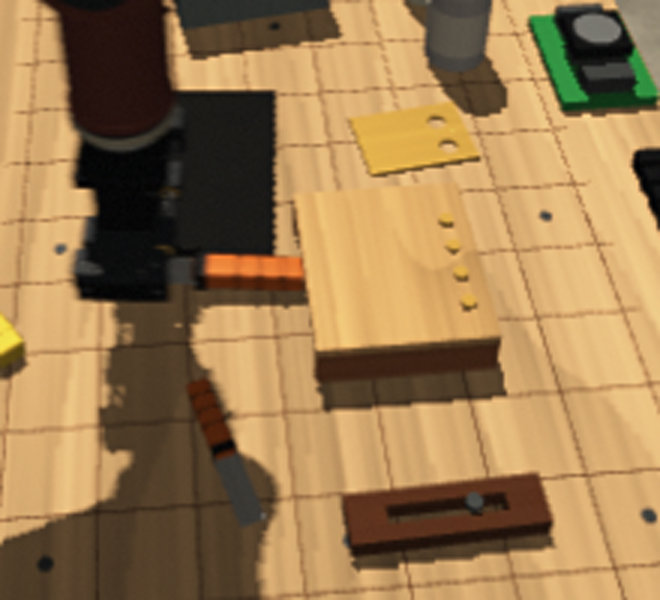

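Emit:
{"fn": "jog_arm", "kwargs": {"plan": "0.9 0.03 0 0 0 0 0;0.9 0.03 0 -0.04 0 0 0;0.9 0.03 0 -0.07 0 0 0;0.9 0.03 0 -0.07 0 0 0;0.9 0.03 0 -0.07 0 0 0"}}

```text
time: 5.75
ee_pos: [0.3794, -0.2271, 0.0901]
tool_rot: [[-0.994, 0.111, 0.001], [0.111, 0.994, -0.002], [-0.001, -0.001, -1.0]]
wrist_force: [0.1, -0.7, -0.4]
opening: 0.0263
```

```bash
python3 -c "
from h import *
state();go([.459,-.046,.09],down(98))"
```

```text
5.75 p [ 0.3794 -0.2271  0.0901] F [ 0.066  -0.6738 -0.373 ] op 0.0263 J [ 63.2197   5.0283 -39.0687 119.5809   3.8682  56.4856 105.7556]
[[-0.9938254514541733, 0.11095075527445042, 0.0009497083432316062], [0.11094922821765034, 0.9938248936325881, -0.0015328255225044445], [-0.0011139119426201178, -0.0014179916091900762, -0.9999983742486687]]
go [-0.059   0.1888 -0.0001] [-0.0005  0.0019  1.32  ] rows 8.8
```

Emit:
{"fn": "jog_arm", "kwargs": {"plan": "0.9 -0.012 0.038 0 0 0 0.14;0.9 -0.024 0.076 0 0 0 0.28;0.9 -0.036 0.114 0 0 0 0.42;0.9 -0.048 0.152 0 0 0 0.56;0.9 -0.059 0.189 0 0 0 0.7"}}

```text
time: 6.25
ee_pos: [0.4549, -0.0528, 0.0883]
tool_rot: [[-0.732, 0.681, -0.002], [0.681, 0.732, 0.001], [0.002, -0.001, -1.0]]
wrist_force: [0.8, -1.4, -1.7]
opening: 0.0263
```

Emit:
{"fn": "jog_arm", "kwargs": {"plan": "0.9 0 0 0 0 0 0.14;0.9 0 0 0 0 0 0.28;0.9 0 0 0 0 0 0.42;0.9 0 0 0 0 0 0.56;0.9 0 0 0 0 0 0.62"}}

```text
time: 6.75
ee_pos: [0.4544, -0.054, 0.0881]
tool_rot: [[-0.201, 0.98, -0.003], [0.98, 0.201, 0.001], [0.001, -0.002, -1.0]]
wrist_force: [-0.4, -0.4, -0.7]
opening: 0.0261
```

```bash
python3 -c "
from h import *
state();a=grab('side');save(a,'s3.png',(140,160,360,340),3);go([.459,-.046,.017],down(98))"
```

```text
6.75 p [ 0.4544 -0.054   0.0881] F [-0.3889 -0.387  -0.6687] op 0.0261 J [ 42.0945   8.0109 -42.8139 117.4677   6.4219  56.947    7.6082]
[[-0.2006327523337948, 0.9796633169608462, -0.0025068091748374336], [0.9796654752600764, 0.2006356252209106, 0.0009499871909764138], [0.0014336228286853288, -0.002265235856846111, -0.9999964067095931]]
go [0.0069 0.0062 0.0712] [-0.0022 -0.0013  0.061 ] rows 1.4
```

View pics/s3.png

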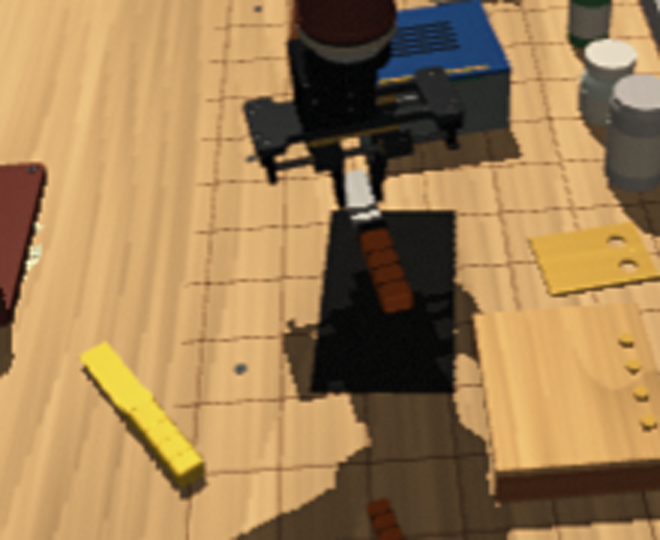

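Emit:
{"fn": "jog_arm", "kwargs": {"plan": "0.9 0.007 0.006 0.03 0 0 0.06;0.9 0.007 0.006 0.055 0 0 0.06;0.9 0.007 0.006 0.072 0 0 0.06;0.9 0.007 0.006 0.073 0 0 0.06;0.9 0.007 0.006 0.073 0 0 0.06"}}

```text
time: 7.3
ee_pos: [0.4591, -0.046, 0.0161]
tool_rot: [[-0.148, 0.989, -0.002], [0.989, 0.148, 0.001], [0.001, -0.002, -1.0]]
wrist_force: [0.1, 0.3, -0.4]
opening: 0.0266
```

Emit:
{"fn": "jog_arm", "kwargs": {"plan": "0.3 0 0 0 0 0 0;0.3 0 0 0 0 0 0;0.3 0 0 0 0 0 0;0.3 0 0 0 0 0 0;0.3 0 0 0 0 0 0"}}

```text
time: 7.8
ee_pos: [0.4598, -0.0465, 0.0168]
tool_rot: [[-0.146, 0.989, 0.0], [0.989, 0.146, -0.0], [-0.0, 0.0, -1.0]]
wrist_force: [0.8, 0.2, -0.3]
opening: 0.0566
```

Emit:
{"fn": "jog_arm", "kwargs": {"plan": "0.3 0 0 0 0 0 0;0.3 0 0 -0.04 0 0 0;0.3 0 0 -0.08 0 0 0;0.3 -0.03 0 -0.12 0 0 0;0.3 -0.06 0 -0.12 0 0 0"}}

```text
time: 8.3
ee_pos: [0.4717, -0.1063, 0.1419]
tool_rot: [[-0.148, 0.989, 0.008], [0.989, 0.148, -0.003], [-0.005, 0.007, -1.0]]
wrist_force: [1.4, -0.4, -0.7]
opening: 0.0611
```

```bash
python3 -c "
from h import *
state();c=grab('wrist');save(c,'w3.png',s=1.3)"
```

```text
8.3 p [ 0.4717 -0.1063  0.1419] F [ 1.4239 -0.4483 -0.6592] op 0.0611 J [ 46.5218   6.4578 -41.005  111.5956   4.9128  63.144   12.0467]
[[-0.14845392495075746, 0.9888888826323934, 0.00775950853930331], [0.9889089998924555, 0.1484836610400033, -0.003404751952877694], [-0.004519081590108629, 0.00716799903837094, -0.9999640982012142]]
```

View pics/w3.png

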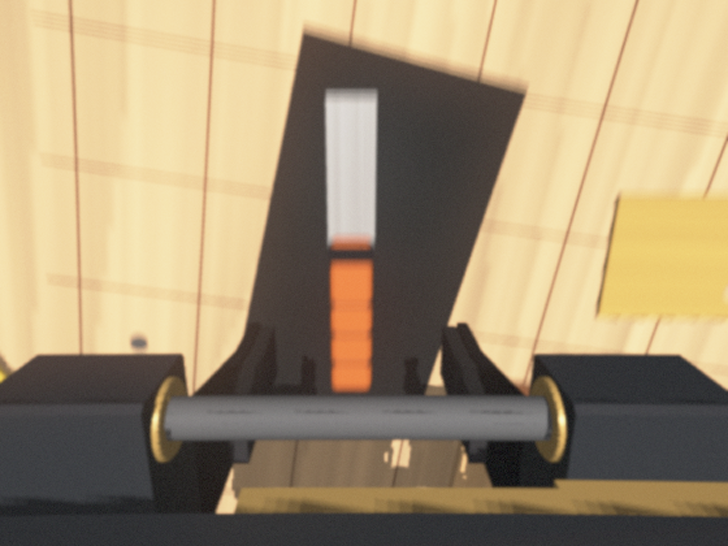

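The tool lies on the mat, released: tip edge at (326..377,90), handle front (351,243), handle rear (351,391).

```bash
python3 -c "
from h import *
state();c=load('wrist')
t=px(c,351.5/1.3,90/1.3,z=.0135);f=px(c,352/1.3,243/1.3,z=.022);r=px(c,352/1.3,391/1.3,z=.022)
print(t,f,r,np.degrees(np.arctan2(*(t-r)[1::-1])))
print(px(c,270,69),px(c,270,240))
h=(f+r)/2
d=(t-r)[:2];d/=np.linalg.norm(d);yaw=np.degrees(np.arctan2(d[1],d[0]))
print('tip-130',t[:2]-.13*d,h)
go([*(t[:2]-.13*d),.012],down(yaw))"
```

```text
8.35 p [ 0.4706 -0.1124  0.1393] F [-1.3315 -5.6512 -0.6366] op 0.0608 J [ 46.7109   6.7459 -40.5898 111.6382   5.1646  63.0087  12.1578]
[[-0.14200337669530713, 0.9898534268189079, 0.005023387502046807], [0.9898533135109344, 0.14202557128034096, -0.004376623574919652], [-0.005045665323271365, 0.00435092143778756, -0.9999778051257378]]
[ 0.4538 -0.0138  0.0135] [ 0.4662 -0.0967  0.022 ] [ 0.4805 -0.1942  0.022 ] 98.43758937069103
[ 0.4535 -0.0138  0.0141] [ 0.4719 -0.1399  0.022 ]
tip-130 [ 0.4729 -0.1424] [ 0.4734 -0.1454  0.022 ]
go [-0.0294 -0.0026  0.1275] [ 0.0043  0.0051 -0.0048] rows 2.6
```

Emit:
{"fn": "jog_arm", "kwargs": {"plan": "0.3 -0.0395 -0.003 0.04 0.004 0.005 0;0.3 -0.0395 -0.003 0.09 0.004 0.005 0;0.3 -0.0395 -0.003 0.115 0.004 0.005 0;0.3 -0.0395 -0.003 0.115 0.004 0.005 0;0.3 -0.0395 -0.003 0.115 0.004 0.005 0", "squeeze": 60}}

```text
time: 8.85
ee_pos: [0.4713, -0.1446, 0.0219]
tool_rot: [[-0.147, 0.989, -0.006], [0.989, 0.147, 0.005], [0.006, -0.005, -1.0]]
wrist_force: [1.1, 0.8, 0.4]
opening: 0.0613
```

```bash
python3 -c "
from h import *
state();go([.4745,-.1525,.0125],down(98.4))"
```

```text
8.85 p [ 0.4713 -0.1446  0.0219] F [1.1074 0.8097 0.3969] op 0.0613 J [ 45.3914  18.0241 -37.2653 115.9304  13.6813  50.7326   9.131 ]
[[-0.14698223780168862, 0.98912349051417, -0.005562578886872544], [0.9891205545517134, 0.14701161924058506, 0.0053021101056639165], [0.006062205384117405, -0.00472274510491954, -0.999970472236333]]
go [-0.0084  0.002   0.0093] [-0.0047 -0.0061  0.0009] rows 0.3
```

Emit:
{"fn": "jog_arm", "kwargs": {"plan": "0.3 -0.0084 0.002 0.0093 -0.005 -0.006 0;0.3 -0.0084 0.002 0.0093 -0.005 -0.006 0;0.95 -0.0084 0.002 0.0093 -0.005 -0.006 0;0.95 -0.0084 0.002 0.0093 -0.005 -0.006 0;0.95 -0.0084 0.002 0.0093 -0.005 -0.006 0"}}

```text
time: 9.35
ee_pos: [0.4747, -0.1532, 0.0127]
tool_rot: [[-0.146, 0.989, 0.002], [0.989, 0.146, -0.001], [-0.002, 0.001, -1.0]]
wrist_force: [-1.2, 0.7, -0.1]
opening: 0.0446
```

Emit:
{"fn": "jog_arm", "kwargs": {"plan": "0.95 0 0 0 0 0 0;0.95 0 0 0 0 0 0;0.95 0 0 0 0 0 0;0.95 0 0 0 0 0 0;0.95 0 0 0 0 0 0"}}

```text
time: 9.85
ee_pos: [0.4745, -0.1532, 0.0123]
tool_rot: [[-0.146, 0.989, 0.001], [0.989, 0.146, -0.001], [-0.001, 0.001, -1.0]]
wrist_force: [-0.7, 0.2, 2.7]
opening: 0.0253
```

```bash
python3 -c "
from h import *
state();go([.563-.005,-.04,.16],down(98.2))"
```

```text
9.85 p [ 0.4745 -0.1532  0.0123] F [-0.7118  0.2013  2.66  ] op 0.0253 J [ 45.2915  19.1376 -36.558  115.9363  14.9607  49.3941   8.8439]
[[-0.14638010500772103, 0.9892278114799763, 0.0010962903196057743], [0.9892278103517023, 0.14638115436994661, -0.0009470333142845591], [-0.0010973079353967777, 0.0009458540363825556, -0.9999989506371676]]
go [ 0.0996  0.0993 -0.1477] [0.0009 0.0011 0.0038] rows 4.1
```

Emit:
{"fn": "jog_arm", "kwargs": {"plan": "0.95 0 0 -0.04 0 0 0;0.95 0.02 0.02 -0.062 0 0 0;0.95 0.05 0.05 -0.062 0 0 0;0.95 0.08 0.08 -0.062 0 0 0;0.95 0.0945 0.109 -0.062 0 0 0"}}

```text
time: 10.35
ee_pos: [0.569, -0.0405, 0.0744]
tool_rot: [[-0.148, 0.989, 0.001], [0.989, 0.148, -0.0], [-0.0, 0.001, -1.0]]
wrist_force: [-0.0, 0.0, -1.2]
opening: 0.0254
```

```bash
python3 -c "
from h import *
state();c=grab('wrist');state()
f=c['frame'][...,::-1];s=grab('side')
A=cv2.resize(f[0:230,150:420],None,fx=2.2,fy=2.2)
B=cv2.resize(s['frame'][150:230,240:340][...,::-1],None,fx=4,fy=4,interpolation=cv2.INTER_CUBIC)
cv2.imwrite('pics/w4.png',A);cv2.imwrite('pics/s4.png',B)
X=cloud(c)
for v in range(0,260,20):print(v,X[v,280],c['frame'][v,280])"
```

```text
10.35 p [ 0.569  -0.0405  0.0744] F [-0.0109  0.013  -1.2411] op 0.0254 J [ 32.9317  22.6067 -40.0074 103.6188  16.6566  59.697   -4.8645]
[[-0.14849134717543333, 0.988912850717115, 0.001301345678148055], [0.9889136106997422, 0.14849178477438502, -0.0002458196834838707], [-0.0004363333863129823, 0.0012504163573831787, -0.9999991230356697]]
10.4 p [ 0.5728 -0.0375  0.0748] F [1.4861 2.2134 1.3153] op 0.0255 J [ 32.6883  22.8778 -40.0954 103.2647  16.7474  59.6485  -5.0121]
[[-0.15081200314828774, 0.9885510591492924, 0.0047479639018499645], [0.9885613613817242, 0.15080293153496624, 0.002215992683284827], [0.0014746150389071226, 0.005027851954132265, -0.999986273013392]]
0 [0.5527 0.0708 0.0763] [230 227 223]
20 [0.5536 0.0646 0.0756] [226 223 220]
40 [0.5547 0.0579 0.0762] [223 219 214]
60 [0.5557 0.051  0.0765] [218 214 209]
80 [0.5568 0.044  0.0751] [216 210 204]
100 [0.558  0.0366 0.0756] [215 207 203]
120 [0.5591 0.029  0.0751] [214 207 201]
140 [0.5604 0.0212 0.0753] [213 200 192]
160 [0.5613 0.0145 0.0832] [79 63 60]
180 [0.5625 0.0066 0.0838] [188 106  66]
200 [ 0.5637 -0.0012  0.0851] [239 139  75]
220 [ 0.565  -0.0097  0.0849] [239 138  73]
240 [ 0.5664 -0.0186  0.0845] [164  96  72]
```

View pics/w4.png

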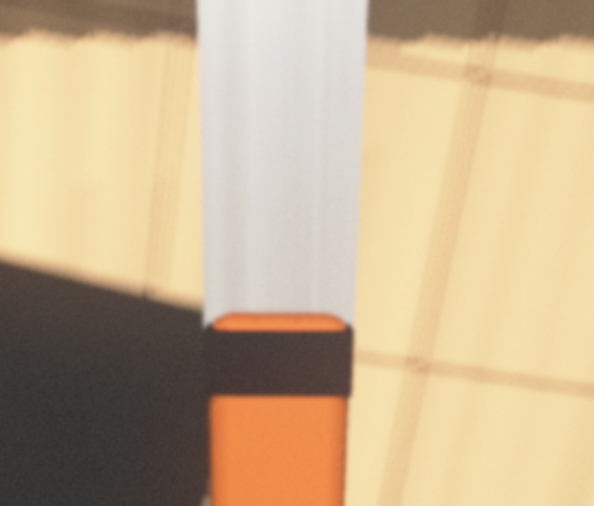

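Emit:
{"fn": "jog_arm", "kwargs": {"plan": "0.95 0 0 0 0 0 0;0.95 0 0 0 0 0 0"}}

```text
time: 10.65
ee_pos: [0.5675, -0.0446, 0.0737]
tool_rot: [[-0.145, 0.989, -0.0], [0.989, 0.145, -0.001], [-0.001, -0.001, -1.0]]
wrist_force: [-0.6, -0.6, -0.9]
opening: 0.0256
```

```bash
python3 -c "
from h import *
state();go([.5675,-.0405,.0743],down(98.3))
s=grab('side');X=cloud(s)
b=proj(s,[[.5495,.095,.074],[.5446,.124,.074],[.5446,.124,.071],[.5446,.124,.077],[.5446,.124,.083]]);print(b)
u=int(b[1,0])
for v in range(int(b[1,1])-12,int(b[1,1])+14):print(v,X[v,u+12],s['frame'][v,u+12], s['frame'][v,u-12])"
```

```text
10.65 p [ 0.5675 -0.0446  0.0737] F [-0.5603 -0.5531 -0.9008] op 0.0256 J [ 33.1847  22.5433 -39.8277 103.7494  16.6157  59.6717  -4.6341]
[[-0.14543775408207024, 0.9893673433053238, -0.0003459602997511313], [0.9893665803505158, 0.14543717299336584, -0.001341043334169221], [-0.0012764689928205575, -0.000537319889350196, -0.9999990409566636]]
go [ 0.0041  0.0006 -0.0006] [-0.0005  0.0013  0.0011] rows 0.1
[[287.1468 194.3572]
 [284.8451 188.9837]
 [284.8547 189.7278]
 [284.8354 188.2375]
 [284.816  186.7385]]
176 [ 0.5574 -0.0857  0.2705] [69 62 50] [26 39 56]
177 [ 0.5574 -0.0859  0.2676] [69 62 49] [ 33  62 102]
178 [ 0.559  -0.0719  0.2545] [64 60 53] [25 37 56]
179 [ 0.5587 -0.0749  0.2535] [63 62 58] [ 33  69 116]
180 [ 0.5588 -0.0736  0.2494] [36 36 33] [ 36  73 123]
181 [ 0.5586 -0.0764  0.2482] [10 10 10] [ 35  72 123]
182 [ 0.5588 -0.074   0.2433] [6 8 9] [ 35  70 120]
183 [ 0.5581 -0.0811  0.2453] [5 5 6] [ 34  71 120]
184 [ 0.5581 -0.0809  0.2419] [6 7 7] [ 29  68 121]
185 [ 0.5585 -0.0776  0.2363] [5 8 7] [ 63  79 116]
186 [ 0.5587 -0.0761  0.232 ] [6 6 7] [184 140  68]
187 [ 0.5588 -0.0757  0.2284] [7 7 6] [ 76  82 112]
188 [ 0.5604 -0.0613  0.2144] [9 9 9] [17 33 58]
189 [ 0.5604 -0.0612  0.2109] [7 5 6] [27 37 42]
190 [ 0.5602 -0.063   0.209 ] [5 5 5] [42 44 42]
191 [ 0.5599 -0.0662  0.2081] [4 5 5] [41 42 39]
192 [ 0.5598 -0.0674  0.2057] [5 6 6] [44 45 44]
193 [ 0.5599 -0.0669  0.2019] [5 7 5] [44 45 44]
194 [ 0.5596 -0.0694  0.2005] [5 6 6] [44 44 45]
195 [ 0.5602 -0.064   0.1929] [5 6 7] [43 44 43]
196 [ 0.5597 -0.0691  0.1935] [4 5 6] [44 44 43]
197 [ 0.5599 -0.0673  0.1886] [5 6 6] [45 45 45]
198 [ 0.5599 -0.0676  0.1855] [ 8  8 10] [45 45 44]
199 [ 0.5597 -0.07    0.1839] [5 4 4] [45 45 44]
200 [ 0.5595 -0.0716  0.1818] [8 7 7] [46 46 44]
201 [ 0.5596 -0.0715  0.1783] [12 13 12] [46 46 46]
```

Emit:
{"fn": "jog_arm", "kwargs": {"plan": "0.95 0.015 0 -0.0004 0 0 0;0.95 0.025 0 -0.0004 0 0 0;0.95 0.033 0 -0.0004 0 0 0;0.95 0.039 0 -0.0004 0 0 0;0.95 0.045 0 -0.0004 0 0 0"}}

```text
time: 11.2
ee_pos: [0.5617, 0.0014, 0.0746]
tool_rot: [[-0.147, 0.989, 0.001], [0.989, 0.147, -0.001], [-0.001, 0.001, -1.0]]
wrist_force: [-0.4, -0.2, -0.6]
opening: 0.0253
```

Emit:
{"fn": "jog_arm", "kwargs": {"plan": "0.95 0 0 0 0 0 0;0.95 0 0 0 0 0 0"}}

```text
time: 11.4
ee_pos: [0.5619, 0.0007, 0.0745]
tool_rot: [[-0.146, 0.989, 0.001], [0.989, 0.146, -0.001], [-0.001, 0.001, -1.0]]
wrist_force: [-0.7, 0.7, -0.4]
opening: 0.0253
```

```bash
python3 -c "
from h import *
state()
c=grab('wrist');X=cloud(c)
for v in range(0,200,12):print(v,X[v,280],X[v,140],c['frame'][v,280])"
```

```text
11.4 p [0.5619 0.0007 0.0745] F [-0.6926  0.66   -0.3989] op 0.0253 J [ 29.8147  21.8587 -40.9827 104.7573  16.5605  59.4213  -9.2376]
[[-0.14638408513272796, 0.9892273444189918, 0.0009801395837958004], [0.989227052224575, 0.14638514064559904, -0.001108938792736765], [-0.0012404704478885234, 0.0008072496006040419, -0.9999989047899753]]
0 [0.5457 0.1122 0.0758] [ 0.4693  0.1154 -0.0005] [229 224 220]
12 [0.5463 0.1083 0.0763] [0.4698 0.1095 0.0003] [225 222 218]
24 [0.5469 0.1045 0.0755] [ 0.4697  0.1036 -0.0005] [223 220 216]
36 [0.5475 0.1006 0.0745] [0.4702 0.0975 0.0004] [220 216 211]
48 [0.5481 0.0964 0.0762] [ 0.47    0.0914 -0.0005] [217 213 206]
60 [0.5487 0.0924 0.0746] [0.4707 0.0851 0.0009] [217 214 209]
72 [0.5494 0.0881 0.0748] [0.4707 0.0787 0.0003] [214 208 204]
84 [0.55   0.0838 0.0762] [ 0.4707  0.0721 -0.0003] [215 211 203]
96 [0.5507 0.0794 0.076 ] [0.4712 0.0655 0.0005] [214 208 202]
108 [0.5514 0.0749 0.0758] [0.4715 0.0588 0.0007] [213 207 201]
120 [0.5521 0.0703 0.0762] [0.4717 0.0518 0.0006] [213 205 198]
132 [0.5528 0.0656 0.0761] [0.4719 0.0448 0.0007] [212 204 197]
144 [0.5534 0.0615 0.0807] [ 0.4718  0.0373 -0.0006] [219 124  73]
156 [0.5539 0.0574 0.0843] [0.4723 0.0301 0.0001] [79 65 60]
168 [0.5547 0.0528 0.0845] [0.473  0.0229 0.0016] [80 62 59]
180 [0.5554 0.048  0.0846] [0.4731 0.0151 0.0009] [188 108  68]
192 [0.5561 0.0432 0.0847] [0.4736 0.0076 0.0017] [239 142  78]
```

Emit:
{"fn": "jog_arm", "kwargs": {"plan": "0.95 0.008 0 0.0002 0 0 0;0.95 0.016 0 0.0002 0 0 0;0.95 0.023 0 0.0002 0 0 0;0.95 0.028 0 0.0002 0 0 0;0.95 0.028 0 0.0002 0 0 0"}}

```text
time: 11.95
ee_pos: [0.5575, 0.0298, 0.0744]
tool_rot: [[-0.148, 0.989, 0.001], [0.989, 0.148, -0.001], [-0.001, 0.001, -1.0]]
wrist_force: [-0.1, 0.0, -1.6]
opening: 0.0256
```

```bash
python3 -c "
from h import *
state()"
```

```text
11.95 p [0.5575 0.0298 0.0744] F [-0.1029  0.0069 -1.6252] op 0.0256 J [ 27.5311  21.6403 -41.6961 105.225   16.626   59.3064 -12.2405]
[[-0.14796090685077623, 0.9889926864395886, 0.001017945431639067], [0.9889929604170291, 0.14796152278162175, -0.0005585890298224793], [-0.0007030572213937065, 0.0009240915265703712, -0.9999993258824696]]
```

Emit:
{"fn": "jog_arm", "kwargs": {"plan": "0.95 0.0002 0 0.0077 0 0.07 0;0.95 0.001 0 0.0143 0 0.14 0;0.95 0.0019 0 0.02 0 0.2 0;0.95 0.0032 0 0.0256 0 0.26 0;0.95 0.0032 0 0.0256 0 0.26 0"}}

```text
time: 12.45
ee_pos: [0.5567, 0.0294, 0.0471]
tool_rot: [[-0.138, 0.99, -0.038], [0.956, 0.143, 0.255], [0.258, -0.002, -0.966]]
wrist_force: [0.2, -2.4, -2.4]
opening: 0.0255
```

```bash
python3 -c "
from h import *
state()
c=grab('wrist');X=cloud(c)
for v in range(0,200,20):print(v,X[v,280],X[v,220],c['frame'][v,280])"
```

```text
12.45 p [0.5567 0.0294 0.0471] F [ 0.1919 -2.3959 -2.4244] op 0.0255 J [ 38.3482  27.7361 -44.6756 104.4911   5.0906  56.5874   2.2533]
[[-0.1376912180639782, 0.9897324537763734, -0.03835098968549366], [0.956417132169648, 0.14292323280494412, 0.2546354626067813], [0.2575022286514115, -0.0016184765622554505, -0.966276349070582]]
0 [0.5424 0.1299 0.0922] [0.5235 0.1262 0.094 ] [ 74 120 184]
20 [0.5425 0.1306 0.0762] [0.5197 0.1293 0.0716] [108 107 108]
40 [0.5434 0.1241 0.0746] [0.5192 0.1245 0.0645] [109 106 106]
60 [0.5444 0.1177 0.0723] [0.5157 0.1241 0.0411] [106 104 103]
80 [0.5454 0.1107 0.0708] [0.5111 0.1233 0.0097] [188 183 179]
100 [0.5465 0.1037 0.0687] [ 0.5106  0.1148 -0.0008] [187 182 176]
120 [0.5476 0.0964 0.0666] [0.5123 0.1034 0.0002] [187 181 175]
140 [0.5487 0.0889 0.0637] [0.514 0.092 0.001] [187 175 167]
160 [0.5499 0.0803 0.0715] [0.5155 0.0807 0.0009] [63 53 52]
180 [0.551  0.0726 0.069 ] [0.5171 0.0692 0.0011] [165  94  60]
```

Emit:
{"fn": "jog_arm", "kwargs": {"plan": "0.95 0.009 0 0 0 0 0;0.95 0.018 0 0 0 0 0;0.95 0.0275 0 0 0 0 0;0.95 0.0278 0 0.0068 0 0.1 0;0.95 0.0289 0 0.0135 0 0.2 0"}}

```text
time: 13.0
ee_pos: [0.5535, 0.066, 0.0454]
tool_rot: [[-0.137, 0.989, -0.063], [0.885, 0.151, 0.439], [0.444, 0.005, -0.896]]
wrist_force: [-1.3, 1.7, 0.2]
opening: 0.0258
```

```bash
python3 -c "
from h import *
state()
c=grab('wrist');X=cloud(c)
for v in range(0,200,20):print(v,X[v,280],X[v,220],c['frame'][v,280])"
```

```text
13.0 p [0.5535 0.066  0.0454] F [-1.2533  1.7406  0.1831] op 0.0258 J [ 43.4245  32.7306 -48.3615 103.8663  -2.7389  56.6496   9.5764]
[[-0.13749428504163735, 0.9885050450542285, -0.06287366287426283], [0.8854490001110887, 0.15111309235525816, 0.43948253835744655], [0.4439317400042062, 0.0047549154744034195, -0.8960479903418505]]
0 [0.5412 0.1436 0.1255] [0.5248 0.1406 0.126 ] [236 195  89]
20 [0.5423 0.1363 0.1275] [0.5261 0.134  0.1272] [ 69  92 131]
40 [0.5399 0.1564 0.0866] [0.5061 0.1793 0.043 ] [90 90 93]
60 [0.5409 0.1505 0.0826] [0.5063 0.1722 0.0362] [112 111 107]
80 [0.5421 0.1427 0.0817] [0.5062 0.1655 0.0274] [109 108 106]
100 [0.5431 0.1366 0.077 ] [0.508  0.1544 0.0267] [107 106 104]
120 [0.5443 0.1289 0.0752] [0.519  0.1271 0.0701] [104 103 100]
140 [0.5454 0.1218 0.0714] [0.517  0.124  0.0523] [105 101  96]
160 [0.5468 0.1119 0.0768] [0.5122 0.1233 0.0178] [45 39 40]
180 [0.548  0.1045 0.0738] [0.5111 0.1154 0.0009] [118  67  41]
```

Emit:
{"fn": "jog_arm", "kwargs": {"plan": "0.95 0.001 0 0.002 0 0.06 0;0.95 0.002 0 0.004 0 0.12 0;0.95 0.002 0 0.003 0 0.16 0;0.95 0.002 0 0 0 0.2 0;0.95 0.002 0 -0.003 0 0.22 0"}}

```text
time: 13.55
ee_pos: [0.5526, 0.0629, 0.0466]
tool_rot: [[-0.114, 0.989, -0.092], [0.769, 0.146, 0.622], [0.628, 0.0, -0.778]]
wrist_force: [0.1, -0.4, -6.3]
opening: 0.0256
```

```bash
python3 -c "
from h import *
state()
c=grab('wrist');X=cloud(c)
for v in range(0,200,20):print(v,X[v,280],X[v,220],c['frame'][v,280])"
```

```text
13.55 p [0.5526 0.0629 0.0466] F [ 0.1247 -0.4289 -6.306 ] op 0.0256 J [ 50.2578  40.5299 -50.821  101.2712  -8.6549  60.4846  17.9056]
[[-0.11394610128197552, 0.9892367307228321, -0.09179856530164533], [0.7694343215313145, 0.1463237701542322, 0.6217396393487366], [0.6284800003598231, 0.00021184110583045924, -0.7778257158715328]]
0 [0.5417 0.1376 0.1283] [0.5222 0.1347 0.1282] [35 47 70]
20 [0.5382 0.1644 0.0958] [0.488  0.2332 0.0268] [101  99  98]
40 [0.5393 0.1568 0.0923] [0.4914 0.2159 0.027 ] [104 103 101]
60 [0.5406 0.1484 0.0896] [0.4959 0.1963 0.0308] [108 105 103]
80 [0.5416 0.1415 0.0852] [nan nan nan] [111 110 109]
100 [0.5427 0.1346 0.0803] [0.5009 0.169  0.0273] [114 111 110]
120 [0.544  0.1257 0.0782] [0.516  0.1257 0.072 ] [117 115 114]
140 [0.5451 0.118  0.0741] [0.5145 0.1233 0.0581] [112 110 107]
160 [0.5468 0.1062 0.0776] [0.5115 0.1233 0.0366] [47 44 40]
180 [0.5479 0.0988 0.0735] [0.508  0.1226 0.0112] [215 120  67]
```

Emit:
{"fn": "jog_arm", "kwargs": {"plan": "0.95 -0.0025 0 0.003 0 0 0;0.95 -0.005 0 0.0062 0 0 0;0.95 -0.0075 0 0.0093 0 0 0;0.95 -0.0088 0 0.0109 0 0 0;0.95 -0.0088 0 0.0109 0 0 0"}}

```text
time: 14.1
ee_pos: [0.5533, 0.0659, 0.0351]
tool_rot: [[-0.117, 0.989, -0.091], [0.768, 0.148, 0.624], [0.63, 0.003, -0.776]]
wrist_force: [-1.6, 0.2, 12.4]
opening: 0.0256
```

```bash
python3 -c "
from h import *
state()
c=grab('wrist');X=cloud(c)
for v in list(range(0,30,3))+list(range(30,200,20)):print(v,X[v,280],X[v,200],c['frame'][v,280])
s=grab('side');Y=cloud(s);f=s['frame'].astype(int)
m=(f[...,2]>f[...,0]*1.6)&(f[...,2]>60)&(Y[...,2]>.08)&(Y[...,2]<.25)&(Y[...,1]>.1)&(Y[...,1]<.32)&(Y[...,0]>.42)&(Y[...,0]<.65)
P=Y[m];w=P-[.5446,.124,0];yy=w@[-.1426,.99,0];print(len(P),np.degrees(np.arctan(-np.polyfit(yy,P[:,2],1)[0])),P[:,2].max(),yy.min(),yy.max())"
```

```text
14.1 p [0.5533 0.0659 0.0351] F [-1.634   0.1529 12.4022] op 0.0256 J [ 49.7278  41.5585 -50.4126 101.5003  -8.2873  59.3348  18.2278]
[[-0.1166106726299165, 0.9889640449576073, -0.09138965373545054], [0.7675734544223757, 0.1481334097546113, 0.623608438830468], [0.6302641851596037, 0.0025711272935285373, -0.776376484838085]]
0 [0.539  0.1643 0.0968] [0.4764 0.2384 0.0274] [107 105 102]
3 [0.5389 0.1647 0.095 ] [0.4766 0.2368 0.0266] [107 105 104]
6 [0.5391 0.1634 0.0948] [0.4772 0.234  0.0268] [111 106 106]
9 [0.5392 0.1627 0.094 ] [0.4784 0.2301 0.0281] [110 108 107]
12 [0.5395 0.1609 0.0942] [0.4785 0.2286 0.0271] [107 104 103]
15 [0.5397 0.1597 0.0938] [0.4793 0.2255 0.0277] [109 107 106]
18 [0.5397 0.1592 0.0929] [0.4794 0.2242 0.0266] [112 111 109]
21 [0.5399 0.1578 0.0926] [0.4801 0.2213 0.027 ] [109 109 107]
24 [0.54   0.1575 0.0914] [0.4807 0.2187 0.0271] [112 112 110]
27 [0.5401 0.1567 0.0907] [0.4816 0.2154 0.028 ] [113 110 108]
30 [0.5403 0.1557 0.0902] [0.4815 0.2144 0.0266] [111 108 108]
50 [0.5413 0.1493 0.0861] [0.4866 0.195  0.0306] [114 112 111]
70 [0.5424 0.1423 0.0825] [0.489  0.1822 0.0284] [115 113 111]
90 [0.5434 0.1356 0.0782] [0.4922 0.168  0.0284] [113 111 109]
110 [0.5445 0.128  0.075 ] [0.5099 0.1254 0.0713] [114 110 110]
130 [0.5456 0.1211 0.0705] [0.508  0.1231 0.0587] [116 112 110]
150 [0.5472 0.1097 0.0735] [0.5049 0.1222 0.0411] [42 35 34]
170 [0.5483 0.1029 0.0693] [0.501  0.1213 0.0195] [36 32 27]
190 [0.5494 0.0957 0.0653] [0.4983 0.1171 0.0003] [153  84  48]Traceback (most recent call last):
  File "<string>", line 8, in <module>
    P=Y[m];w=P-[.5446,.124,0];yy=w@[-.1426,.99,0];print(len(P),np.degrees(np.arctan(-np.polyfit(yy,P[:,2],1)[0])),P[:,2].max(),yy.min(),yy.max())
                                                                                     ~~~~~~~~~~^^^^^^^^^^^^^
    raise TypeError("expected non-empty vector for x")
TypeError: expected non-empty vector for x
```

```bash
cat >> h.py <<'E'
def cover(n='top'):
    s=grab(n);Y=cloud(s).reshape(-1,3);f=s['frame'].reshape(-1,3).astype(int)
    w=Y-[.5446,.124,0];yy=w@[-.1426,.99,0];xx=w@[.99,.1426,0]
    m=(f[:,2]>f[:,0]+25)&(abs(xx)<.09)&(yy>-.01)&(yy<.25)&(Y[:,2]>.07)&(Y[:,2]<.3)
    y,z=yy[m],Y[m,2]; print(n,m.sum())
    if m.sum()<30:return
    A=np.c_[y,z]-[np.median(y),np.median(z)];A=A[np.linalg.norm(A,axis=1)<.2]
    v=np.linalg.svd(A)[2][0];print('cover angle deg',np.degrees(np.arctan2(-v[1],v[0])),'y',np.percentile(y,[1,99]),'z',np.percentile(z,[1,99]))
E
python3 -c "
from h import *
cover('top');cover('side')"
```

```text
top 2557
cover angle deg 19.928096368654884 y [0.0131 0.1428] z [0.0788 0.1309]
side 0
```

```bash
cat >> h.py <<'E'
def pitched(yaw,ph): # x axis raised by ph deg
    return down(yaw)@Ro.from_euler('y',ph,degrees=True).as_matrix()
E
python3 -c "
from h import *
o=get_obs();p=np.array(o['ee_pos']);R=np.array(o['tool_rot'])
p1=p+.09*np.array([.1426,-.99,.0]);p1[2]+=.003
go(p1,R);
o2=dict(o);o2['ee_pos']=p1;
p2=np.array([.4745,-.153,.08]);go(p2,pitched(98.4,10.4),o2)
"
```

```text
go [-0.068  -0.0005 -0.059 ] [0. 0. 0.] rows 1.8
go [-0.0625 -0.1097 -0.105 ] [ 0.0015 -0.5001  0.003 ] rows 3.3
```

Emit:
{"fn": "jog_arm", "kwargs": {"plan": "0.95 -0.02 0 -0.016 0 0 0;0.95 -0.042 0 -0.036 0 0 0;0.95 -0.068 0 -0.059 0 0 0;0.95 -0.068 0 -0.059 0 0 0;0.95 -0.068 0 -0.059 0 0 0"}}

```text
time: 14.8
ee_pos: [0.5662, -0.0257, 0.0361]
tool_rot: [[-0.114, 0.989, -0.091], [0.77, 0.146, 0.621], [0.628, 0.001, -0.778]]
wrist_force: [0.8, 0.7, -0.7]
opening: 0.0254
```

Emit:
{"fn": "jog_arm", "kwargs": {"plan": "0.95 0 0 -0.03 0 -0.1 0;0.95 -0.02 -0.03 -0.06 0 -0.2 0;0.95 -0.04 -0.06 -0.08 0 -0.3 0;0.95 -0.055 -0.09 -0.1 0 -0.4 0;0.95 -0.0625 -0.11 -0.105 0 -0.5 0"}}

```text
time: 15.3
ee_pos: [0.4727, -0.1567, 0.079]
tool_rot: [[-0.144, 0.989, -0.024], [0.974, 0.146, 0.171], [0.173, 0.001, -0.985]]
wrist_force: [-0.2, 0.6, -1.1]
opening: 0.0258
```

Emit:
{"fn": "jog_arm", "kwargs": {"plan": "0.95 0 0 0 0 0 0;0.95 0 0 0 0 0 0"}}

```text
time: 15.5
ee_pos: [0.4738, -0.1534, 0.0786]
tool_rot: [[-0.147, 0.989, -0.025], [0.973, 0.149, 0.177], [0.178, 0.001, -0.984]]
wrist_force: [0.1, 0.1, -0.0]
opening: 0.0257
```

```bash
python3 -c "
from h import *
state();go([.4745,-.153,.0135],pitched(98.4,10.4))
cover()
c=grab('wrist');X=cloud(c)
for v in range(0,260,20):print(v,X[v,280],c['frame'][v,280])"
```

```text
15.5 p [ 0.4738 -0.1534  0.0786] F [ 0.0842  0.1413 -0.0329] op 0.0257 J [ 59.0776  19.4141 -45.6598 108.9684   4.8842  61.3362  20.6719]
[[-0.14660570276322824, 0.9888690660178432, -0.025391695301780978], [0.9729707295683506, 0.14878360735495721, 0.17661086485739622], [0.1784228890039938, 0.0011867836552889792, -0.9839531819268759]]
go [-0.0113  0.0006  0.0641] [0.0007 0.0021 0.0029] rows 1.3
top 2548
cover angle deg 20.025656943707457 y [0.0132 0.1428] z [0.0787 0.131 ]
0 [ 0.4574 -0.0375  0.0824] [241 239 236]
20 [ 0.4585 -0.0445  0.081 ] [238 235 232]
40 [ 0.4597 -0.0524  0.0816] [234 231 228]
60 [ 0.4608 -0.0602  0.0814] [231 228 223]
80 [ 0.462  -0.068   0.0808] [229 225 222]
100 [ 0.4633 -0.0761  0.0807] [225 221 218]
120 [ 0.4645 -0.0844  0.0809] [223 219 216]
140 [ 0.4658 -0.0927  0.0803] [220 215 211]
160 [ 0.467  -0.1012  0.089 ] [73 61 63]
180 [ 0.4682 -0.1095  0.0886] [241 147  83]
200 [ 0.4695 -0.1177  0.089 ] [241 144  77]
220 [ 0.4708 -0.1263  0.0882] [241 147  80]
240 [ 0.4721 -0.1348  0.0884] [233 133  73]
```

Emit:
{"fn": "jog_arm", "kwargs": {"plan": "0.95 -0.005 0 0.03 0 0 0;0.95 -0.0095 0 0.054 0 0 0;0.95 -0.0115 0 0.0648 0 0 0;0.95 -0.0115 0 0.0648 0 0 0;0.7 -0.0115 0 0.0648 0 0 0"}}

```text
time: 16.1
ee_pos: [0.4744, -0.1544, 0.0123]
tool_rot: [[-0.144, 0.989, -0.025], [0.973, 0.147, 0.178], [0.18, 0.001, -0.984]]
wrist_force: [0.6, 0.2, 0.8]
opening: 0.0261
```

Emit:
{"fn": "jog_arm", "kwargs": {"plan": "0.4 0 0 0 0 0 0;0.4 0 0 0 0 0 0;0.4 0 0 0 0 0 0;0.4 0 0 0 0 0 0;0.4 0 0 0 0 0 0"}}

```text
time: 16.6
ee_pos: [0.4737, -0.1551, 0.0124]
tool_rot: [[-0.144, 0.989, -0.025], [0.973, 0.146, 0.176], [0.178, 0.001, -0.984]]
wrist_force: [0.2, 0.2, 0.5]
opening: 0.0508
```

Emit:
{"fn": "jog_arm", "kwargs": {"plan": "0.4 0 0 -0.02 0 0 0;0.4 0 0 -0.05 0 0 0;0.4 0 0 -0.09 0 0 0;1 0 0 -0.11 0 0 0;1 0 0 -0.11 0 0 0"}}

```text
time: 17.1
ee_pos: [0.4782, -0.1757, 0.1235]
tool_rot: [[-0.144, 0.989, -0.021], [0.974, 0.145, 0.173], [0.175, 0.005, -0.985]]
wrist_force: [-0.3, 1.1, -0.4]
opening: 0.0427
```

```bash
cat > wp.py <<'E'
from h import *
def pose(s,z,ph,xb=0,yaw=98.2):
    """fingertip at box (s,z), pitched ph"""
    R=pitched(yaw,ph);tip=np.array([.5446,.124,0])+s*np.array([-.1426,.99,0])+xb*np.array([.99,.1426,0]);tip[2]=z
    return tip-.008*R[:,2],R
def lipwp(th,ph,a=.025,off=.010,**k):
    t=np.radians(th);p=np.radians(ph)
    tip=np.array([.14-.14*np.cos(t),.077+.14*np.sin(t)])+a*np.array([np.sin(p),-np.cos(p)])-off*np.array([np.cos(p),np.sin(p)])
    return pose(tip[0],tip[1],ph,**k)
E
python3 -c "
from wp import *
state()
c=grab('wrist');save(c,'w5.png')
P,R=pose(-.03,.12,55);go(P,R)
o=dict(get_obs());o['ee_pos']=P;o['tool_rot']=R
P,R=pose(.03,.082,55);go(P,R,o)"
```

```text
17.1 p [ 0.4782 -0.1757  0.1235] F [-0.2961  1.0705 -0.3854] op 0.0427 J [ 61.3429  17.3598 -46.0115 105.0844   3.4376  66.7093  23.1443]
[[-0.1439362387087557, 0.989365774689541, -0.020921832121978536], [0.9740781080085589, 0.14537713368809196, 0.1733128053523471], [0.17451131391643915, 0.004566494673030038, -0.9846445797553345]]
go [0.2461 0.1101 0.0413] [0.0005 0.783  0.004 ] rows 5.5
go [0.0033 0.     0.071 ] [0. 0. 0.] rows 1.4
```

View pics/w5.png

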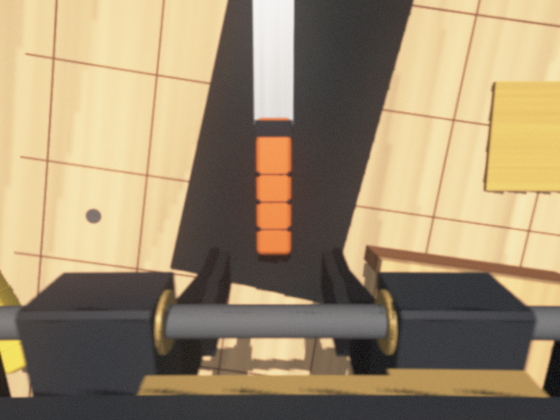

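The tool lies flat on the mat and free: handle from (274,120) to (274,254). Now to the cover with closed fingers.

Emit:
{"fn": "jog_arm", "kwargs": {"plan": "1 0.045 0.02 -0.02 0 0.14 0;1 0.09 0.045 -0.02 0 0.28 0;1 0.14 0.07 -0.01 0 0.42 0;1 0.19 0.09 0.02 0 0.56 0;1 0.235 0.11 0.035 0 0.7 0"}}

```text
time: 17.65
ee_pos: [0.5451, 0.0553, 0.131]
tool_rot: [[-0.091, 0.989, -0.112], [0.628, 0.145, 0.765], [0.773, -0.001, -0.634]]
wrist_force: [-0.5, -0.2, -0.5]
opening: 0.0031
```

```bash
python3 -c "
from wp import *
state()
P,R=pose(-.03,.115,55);go(P,R)
for s,z in ((0.0,.10),(.03,.082)): go(*pose(s,z,55))"
```

```text
17.65 p [0.5451 0.0553 0.131 ] F [-0.5037 -0.2248 -0.488 ] op 0.0031 J [ 55.7062  39.9951 -52.2869  97.719  -18.7908  71.6559  23.4677]
[[-0.09113353001640012, 0.9894936803257048, -0.11223607397909832], [0.6276847379311503, 0.1445742408699569, 0.7649249366082784], [0.7731148358911843, -0.0007385610113080195, -0.6342656423396902]]
go [0.0111 0.0093 0.0316] [-0.002   0.0762  0.0006] rows 0.7
go [0.0185 0.0094 0.0643] [-0.002   0.0762  0.0006] rows 1.4
go [0.0237 0.0095 0.0989] [-0.002   0.0762  0.0006] rows 2.0
```

Emit:
{"fn": "jog_arm", "kwargs": {"plan": "1 0.011 0.0093 0.0316 0 0.076 0;1 0.0145 0.0094 0.05 0 0.076 0;1 0.0185 0.0094 0.068 0 0.076 0;1 0.0237 0.0095 0.0989 0 0.076 0;1 0.0237 0.0095 0.0989 0 0.076 0"}}

```text
time: 18.15
ee_pos: [0.5372, 0.1502, 0.0854]
tool_rot: [[-0.084, 0.988, -0.126], [0.569, 0.152, 0.808], [0.818, -0.004, -0.575]]
wrist_force: [-0.4, 0.9, 0.1]
opening: 0.0002
```

```bash
python3 -c "
from wp import *
state();cover()
o=get_obs()
for th,ph in ((20,55),(30,50),(40,44),(50,37),(60,30)): print(th,end=' ');go(*lipwp(th,ph))"
```

```text
18.15 p [0.5372 0.1502 0.0854] F [-0.3585  0.9254  0.1015] op 0.0002 J [ 50.5901  45.0222 -53.5767 102.8218 -21.3327  61.7126  23.8255]
[[-0.08449043990750388, 0.9883742468248006, -0.12640298168059322], [0.5687117376712075, 0.15199828901853676, 0.8083708799619348], [0.8181859965797702, -0.003587248101992194, -0.5749424376855679]]
top 2555
cover angle deg 19.813247477603113 y [0.0131 0.1428] z [0.0788 0.131 ]
20 go [ 0.0123  0.0025 -0.0188] [-0.0077  0.0027  0.0022] rows 0.5
30 go [ 0.0349  0.0025 -0.0241] [-0.0075 -0.0845  0.0026] rows 0.8
40 go [ 0.0577  0.0025 -0.0254] [-0.0074 -0.1893  0.003 ] rows 1.3
50 go [ 0.08    0.0026 -0.0229] [-0.0072 -0.3114  0.0034] rows 2.1
60 go [ 0.1015  0.0027 -0.0166] [-0.007  -0.4336  0.0039] rows 2.9
```

Emit:
{"fn": "jog_arm", "kwargs": {"plan": "1 0.0123 0.0025 -0.0188 0 0 0;1 0.0349 0.0025 -0.0241 0 -0.0845 0;1 0.0577 0.0025 -0.0254 0 -0.1893 0;1 0.08 0.0026 -0.0229 0 -0.3114 0;1 0.1015 0.0027 -0.0166 0 -0.4336 0"}}

```text
time: 18.7
ee_pos: [0.5386, 0.1881, 0.1806]
tool_rot: [[-0.124, 0.99, -0.067], [0.862, 0.141, 0.487], [0.492, 0.003, -0.871]]
wrist_force: [1.9, -3.2, -4.8]
opening: 0.0001
```

```bash
python3 -c "
from wp import *
state();cover()
o=get_obs()
for th,ph in ((60,30),(70,22),(80,15),(90,8),(97,0),(103,0)): print(th,end=' ');go(*lipwp(th,ph))"
```

```text
18.7 p [0.5386 0.1881 0.1806] F [ 1.9207 -3.1672 -4.8099] op 0.0001 J [ 39.2986  21.6626 -54.1234 100.9798 -13.3333  64.0359   1.3682]
[[-0.12382279300263088, 0.9900372098635202, -0.0670390857536391], [0.8617302743560458, 0.14078220908775774, 0.48744364172961047], [0.4920252536113179, 0.0025870233912722584, -0.8705770828127118]]
top 1147
cover angle deg 59.15861190459013 y [0.0534 0.1447] z [0.0842 0.2651]
60 go [-0.0069 -0.0032  0.0047] [0.0039 0.0145 0.013 ] rows 0.2
70 go [ 0.0151 -0.0029  0.0049] [ 0.0048 -0.1251  0.0128] rows 0.8
80 go [ 0.037  -0.0027  0.0093] [ 0.0056 -0.2473  0.0125] rows 1.7
90 go [ 0.0576 -0.0024  0.0175] [ 0.0063 -0.3695  0.0121] rows 2.5
97 go [ 0.0705 -0.0023  0.0245] [ 0.0072 -0.5091  0.0117] rows 3.4
103 go [ 0.0818 -0.0022  0.0337] [ 0.0072 -0.5091  0.0117] rows 3.4
```

Emit:
{"fn": "jog_arm", "kwargs": {"plan": "1 0.0151 -0.003 0.0049 0 -0.12 0;1 0.037 -0.003 0.0093 0 -0.245 0;1 0.0576 -0.003 0.0175 0 -0.37 0;1 0.0705 -0.003 0.0245 0 -0.5 0;1 0.0818 -0.003 0.0337 0 -0.51 0"}}

```text
time: 19.25
ee_pos: [0.5201, 0.281, 0.1926]
tool_rot: [[-0.152, 0.988, 0.003], [0.988, 0.152, 0.007], [0.007, 0.004, -1.0]]
wrist_force: [0.9, -3.1, 2.9]
opening: 0.0005
```

Emit:
{"fn": "jog_arm", "kwargs": {"plan": "1 0.004 0 0 0 0 0;1 -0.03 0 0 0 0 0;1 -0.06 0 -0.03 0 0 0;1 -0.07 0 -0.06 0 0 0;1 -0.07 0 -0.06 0 0 0"}}

```text
time: 19.75
ee_pos: [0.5341, 0.2039, 0.2537]
tool_rot: [[-0.14, 0.99, 0.003], [0.99, 0.14, 0.013], [0.012, 0.005, -1.0]]
wrist_force: [-0.3, 0.6, 0.9]
opening: 0.0004
```

```bash
python3 -c "
from wp import *
state();cover()
a=load('top');f=a['frame'];A=cv2.resize(f[150:250,160:280][...,::-1],None,fx=3.3,fy=3.3,interpolation=cv2.INTER_CUBIC)
w=grab('wrist');B=cv2.resize(w['frame'][...,::-1],(440,330));cv2.imwrite('pics/open.png',np.hstack([A,B]))"
```

```text
19.75 p [0.5341 0.2039 0.2537] F [-0.2532  0.5535  0.9259] op 0.0004 J [ 16.6493  14.6739 -49.126   91.5646  10.7231  78.372  -25.5725]
[[-0.13999962127652651, 0.9901471320668778, 0.0029602199523357732], [0.990074247136827, 0.1399507055962741, 0.012914532881619064], [0.012373002823668896, 0.004738867253058182, -0.9999122221166631]]
top 0
```

View pics/open.png

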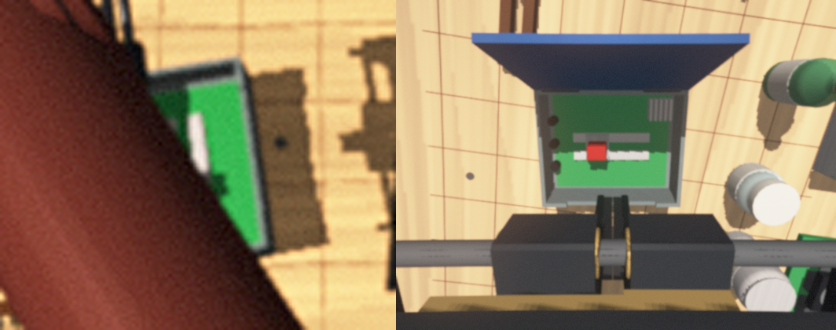

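```bash
cat > kn.py <<'E'
from wp import *
w=grab('wrist');X=cloud(w);f=w['frame'].astype(int)
O=np.array([.5446,.124,0]);ey=np.array([-.1426,.99,0]);ex=np.array([.99,.1426,0])
S=(X-O)@ey;B=(X-O)@ex
m=(f[...,0]>140)&(f[...,1]<90)&(f[...,2]<90)&(S>0)&(S<.14)&(abs(B)<.09)
t=m&(X[...,2]>.055)
print('red',m.sum(),t.sum(),'x',np.nanpercentile(B[t],[2,50,98]),'s',np.nanpercentile(S[t],[2,50,98]),'z',np.nanmedian(X[t][:,2]))
c=(f[...,2]>f[...,0]+20)&(f[...,2]>f[...,1]+15)&(X[...,2]>.1)&(S>.08)
i=(abs(B)<.04)&c;p=np.polyfit(X[i][:,2],S[i],1);print('cover n',i.sum(),'angle',90+np.degrees(np.arctan(p[0])),np.nanpercentile(X[c][:,2],[1,99]))
# box inner walls
g=(X[...,2]>.06)&(X[...,2]<.075)&~m
print('rim s',np.nanpercentile(S[g&(abs(B)<.05)&(S<.05)&(S>-.03)],[2,50,98]),'rim x',np.nanpercentile(B[g&(abs(S-.07)<.04)&(B<-.06)&(B>-.12)],[2,50,98]),np.nanpercentile(B[g&(abs(S-.07)<.04)&(B>.06)&(B<.12)],[2,50,98]))
E
python3 kn.py
```

```text
red 485 479 x [-0.0307 -0.0202 -0.009 ] s [0.0609 0.071  0.078 ] z 0.0661640663110778
cover n 4451 angle 106.37293016516881 [0.1036 0.2138]
rim s [0.004  0.0084 0.0094] rim x [-0.0823 -0.082  -0.0816] [0.0774 0.0777 0.0781]
```

```bash
python3 -c "
from wp import *
for z in (.13,.046): go(*pose(.070,z,0,xb=-.055))"
```

```text
go [-0.0143 -0.0537  0.1116] [-0.0004 -0.0119  0.0018] rows 2.5
go [-0.0153 -0.0537  0.1956] [-0.0004 -0.0119  0.0018] rows 4.1
```

Emit:
{"fn": "jog_arm", "kwargs": {"plan": "1 -0.0143 -0.0537 0.04 0 -0.012 0;1 -0.0143 -0.0537 0.08 0 -0.012 0;1 -0.0143 -0.0537 0.11 0 -0.012 0;1 -0.0143 -0.0537 0.11 0 -0.012 0;1 -0.0143 -0.0537 0.11 0 -0.012 0"}}

```text
time: 20.4
ee_pos: [0.4801, 0.1868, 0.1404]
tool_rot: [[-0.147, 0.989, -0.001], [0.989, 0.147, 0.0], [0.0, -0.001, -1.0]]
wrist_force: [-0.5, 0.5, 1.2]
opening: 0.0007
```

```bash
python3 -c "
from wp import *
state()
go(*pose(.070,.046,0,xb=-.055))"; python3 kn.py
```

```text
20.4 p [0.4801 0.1868 0.1404] F [-0.4638  0.5156  1.1756] op 0.0007 J [ 18.4165  12.9892 -49.457  107.0189  10.8346  64.8913 -26.508 ]
[[-0.14689643206019526, 0.9891514803707913, -0.0008872024890630979], [0.9891518304760794, 0.14689664464597368, 0.00017904629645328006], [0.0003074309779566011, -0.0008512767039370662, -0.9999995904069996]]
go [-0.0014 -0.      0.0864] [-0.0009 -0.0003  0.0043] rows 1.7
red 1028 1018 x [-0.0312 -0.0204 -0.0094] s [0.0613 0.0713 0.0782] z 0.06610732122935563
cover n 19798 angle 104.61055493254182 [0.1023 0.1924]
rim s [0.0099 0.0099 0.0099] rim x [-0.0822 -0.082  -0.0819] [0.0771 0.0779 0.0787]
```

Emit:
{"fn": "jog_arm", "kwargs": {"plan": "1 0 0 0.03 0 0 0;1 0 0 0.06 0 0 0;1 0 0 0.084 0 0 0;1 0 0 0.084 0 0 0;1 0 0 0.084 0 0 0"}}

```text
time: 20.95
ee_pos: [0.4815, 0.1873, 0.058]
tool_rot: [[-0.147, 0.989, 0.002], [0.989, 0.147, 0.001], [0.0, 0.002, -1.0]]
wrist_force: [-0.4, 0.1, 0.7]
opening: 0.0002
```

Emit:
{"fn": "jog_arm", "kwargs": {"plan": "1 0 0.008 0 0 0 0;1 0 0.016 0 0 0 0;1 0 0.024 0 0 0 0;1 0 0.032 0 0 0 0;1 0 0.04 0 0 0 0"}}

```text
time: 21.45
ee_pos: [0.5205, 0.1924, 0.0565]
tool_rot: [[-0.146, 0.989, 0.0], [0.989, 0.146, -0.001], [-0.001, 0.0, -1.0]]
wrist_force: [-4.3, 0.2, 1.9]
opening: 0.0003
```

```bash
python3 -c "
from wp import *
state()"; python3 kn.py
```

```text
21.45 p [0.5205 0.1924 0.0565] F [-4.2829  0.2321  1.8802] op 0.0003 J [ 13.1406  23.8328 -45.3775 106.3075  19.863   58.0583 -32.0984]
[[-0.14624368676828298, 0.9892485534756734, 0.0002890098750592175], [0.9892483133878288, 0.14624385950661267, -0.0007127523737692539], [-0.0007473551743018614, 0.00018166699656180867, -0.999999704228629]]
red 448 432 x [-0.0049  0.0057  0.016 ] s [0.0773 0.0779 0.0785] z 0.060017824531906724
cover n 38764 angle 104.59090166294621 [0.1013 0.155 ]
rim s nan rim x [-0.0826 -0.082  -0.0815] [0.0771 0.078  0.0788]
  return np.nanmean(a, axis, out=out, keepdims=keepdims)
```

Emit:
{"fn": "jog_arm", "kwargs": {"plan": "1 0 0.004 0 0 0 0;1 0 0.007 0 0 0 0;1 0 0.009 0 0 0 0;1 0 0.0095 0 0 0 0;1 0 0.0095 0 0 0 0"}}

```text
time: 22.0
ee_pos: [0.5291, 0.1937, 0.0562]
tool_rot: [[-0.146, 0.989, 0.0], [0.989, 0.146, -0.001], [-0.001, 0.0, -1.0]]
wrist_force: [-4.5, -0.6, -0.3]
opening: 0.0
```

```bash
python3 -c "
from wp import *
state()"; python3 kn.py 2>/dev/null
```

```text
22.0 p [0.5291 0.1937 0.0562] F [-4.4903 -0.5514 -0.2557] op 0.0 J [ 12.7095  24.7462 -45.0085 105.1586  20.3708  58.466  -32.1152]
[[-0.1464101111327419, 0.9892239269333795, 0.00031896802669445273], [0.9892237687864341, 0.14641028239135723, -0.0006037201723936717], [-0.0006439146385662805, 0.00022714001595572155, -0.9999997668906484]]
red 415 395 x [0.0039 0.014  0.0249] s [0.0773 0.0779 0.0785] z 0.059596455833971856
cover n 41208 angle 104.57582054304766 [0.1013 0.1548]
rim s nan rim x [-0.0828 -0.0821 -0.0814] [0.0773 0.078  0.0787]
```

Emit:
{"fn": "jog_arm", "kwargs": {"plan": "1 0 0.0015 0 0 0 0;1 0 0.0015 0 0 0 0;1 0 0.0015 0 0 0 0;1 0 0.0015 0 0 0 0;1 0 -0.01 0 0 0 0"}}

```text
time: 22.55
ee_pos: [0.5199, 0.1923, 0.0564]
tool_rot: [[-0.146, 0.989, 0.001], [0.989, 0.146, -0.0], [-0.0, 0.001, -1.0]]
wrist_force: [-3.4, -0.7, 2.6]
opening: 0.0004
```

Emit:
{"fn": "jog_arm", "kwargs": {"plan": "1 0 -0.02 0 0 0 0;1 0 -0.039 0 0 0 0;1 0 -0.039 -0.03 0 0 0;1 0 -0.039 -0.07 0 0 0;1 0 -0.039 -0.1 0 0 0"}}

```text
time: 23.05
ee_pos: [0.4816, 0.187, 0.1589]
tool_rot: [[-0.147, 0.989, 0.005], [0.989, 0.147, 0.0], [-0.001, 0.005, -1.0]]
wrist_force: [0.3, -0.6, 0.5]
opening: 0.0007
```

Emit:
{"fn": "jog_arm", "kwargs": {"plan": "1 0 0 -0.05 0 0 0;1 0 0.02 -0.1 0 0 0;1 -0.04 0.02 -0.1 0 0 0;1 -0.06 0.02 -0.1 0 0 0;1 -0.06 0.02 -0.1 0 0 0"}}

```text
time: 23.55
ee_pos: [0.5108, 0.1266, 0.2571]
tool_rot: [[-0.141, 0.99, 0.004], [0.99, 0.141, -0.002], [-0.003, 0.004, -1.0]]
wrist_force: [-0.5, 0.8, -0.6]
opening: 0.0007
```

```bash
python3 -c "
from wp import *
state()
t=grab('top');s=grab('side')
A=cv2.resize(t['frame'][90:300,60:460][...,::-1],None,fx=1.4,fy=1.4);B=cv2.resize(s['frame'][100:340,150:420][...,::-1],None,fx=1.4,fy=1.4)
B=B[:A.shape[0]+40]
h=max(A.shape[0],B.shape[0]);f=lambda i:cv2.copyMakeBorder(i,0,h-i.shape[0],0,0,cv2.BORDER_CONSTANT)
C=np.hstack([f(A),f(B)]);C=cv2.resize(C,None,fx=.84,fy=.84);print(C.shape);cv2.imwrite('pics/fin.png',C)";python3 kn.py 2>/dev/null
```

```text
23.55 p [0.5108 0.1266 0.2571] F [-0.4944  0.7531 -0.6383] op 0.0007 J [ 25.6021   7.8764 -48.1504  97.004    6.2023  77.6216 -15.4855]
[[-0.14106040439876644, 0.9899926106582683, 0.004073469391412804], [0.9899974874090582, 0.1410696578807832, -0.0020800358531789134], [-0.0026338630579858403, 0.003739313763923079, -0.9999895400942785]]
(281, 788, 3)
red 522 495 x [-0.0316 -0.0207 -0.0099] s [0.0611 0.0699 0.0776] z 0.06631649952164506
cover n 645 angle 103.31278377382503 [0.1001 0.1114]
rim s [0.0044 0.0077 0.0091] rim x [-0.0823 -0.082  -0.0817] [0.077  0.0779 0.0786]
```

View pics/fin.png

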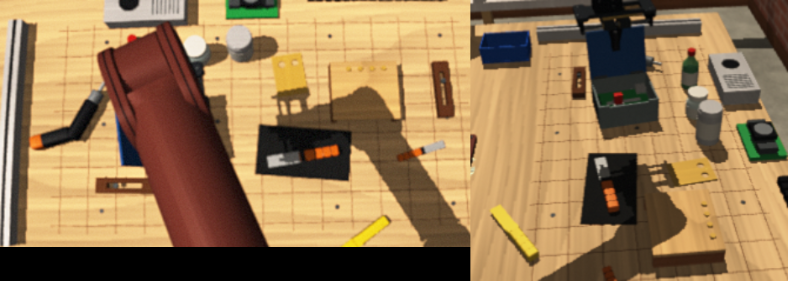

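The final picture shows the cover open, the knob back at rest, the tool lying flat on the mat at (305,155), the bystanders in place, and the arm clear. I'm handing the job in.

```bash
python3 -c "
from station import job_done
print(job_done())"
```

```text
the job is handed in; nothing more can be done
None
```

I carried out every step and handed the job in at about 24 s of the 70 s. The station reports no verdict.

**Tool to the mat:** I drew the tool out by its blade, laid it on the mat, let go and took it again by the handle.

**Cover:** I pried it up with the blade to about 20° (0.35 rad), with no sign of the robot touching the box. The tool slipped about 10° in the grip during the prying. I re-levered on the rim and allowed for the slip when laying the tool back flat. Closed fingers then swung the cover open.

**Slide:** I pushed it about 34.6 mm by camera, then 1.5 mm further against the stop, and let it spring back.

**Last checks:**
- **Cover:** it stands at about 103–106°. The estimates differ by about 3° between views, all well past the 83° needed.
- **Slide:** the knob is back within 0.5 mm of its rest.
- **Tool:** it lies flat on the mat, free of the gripper.
- **Arm:** it is clear, with wrist forces at noise level.
- **Other objects:** they look unmoved in the top and side pictures. I did not measure their positions, and the arm partly hides the top view.

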